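# Uncover the bearing and hold the spindle ready above it

### The job

Take the dust cover off the bearing housing by its bail and hang it by the bail on the hook of the stand. Then pick up the stepped spindle (the one with the collar), carry it upright over the bar clamped in the vice without touching bar or vice, and finish holding it still in the gripper, upright, centred over the bearing bore, with its foot hovering about a centimetre above the bearing and not touching it, so that the fit can be checked before it goes in. Leave the plain pin and everything else on the bench where it is.

Things in the scene. Friction and masses are not known exactly. Their poses are not given: they have to be found in the camera images.
- housing: Bearing housing bolted to the bench: grey square foot 120 x 120 x 15 mm, round boss 108 mm across whose rim is 60 mm above the bench, with a steel bearing inside. Origin under its centre on the bench, z up.
- bore (a point): Centre of the bearing's mouth: 58 mm above the bench, on the axis of the vertical 32 mm bore. The bearing's steel face is 72 mm across and lies 2 mm below the boss's rim. Hidden under the cover at the start.
- cover: Loose aluminium dust cover lying flat on the boss, about 0.2 kg: disc 110 mm across, 6 mm thick, with a rigid bail of 8 mm round steel rod: legs 94 mm apart, straight top bar along the cover's y. Origin at the centre of the disc's underside, z up. Pinch the top bar from above some 25 mm beside its middle, so that the middle is free for the hook.
- bail_mid (a point): Middle of the bail's top bar, on the rod's centreline, 80 mm above the cover's origin. Moves with the cover; axes as cover.
- hook: Hook stand fixed to the bench, x from the hook's open tip to its post, z up, origin on the bench under the seat. Post at x = +120 mm, 188 mm high, plate 110 x 100 x 14 mm. An 8 mm rod runs from the post towards -x, falls to a level seat (x +22 to -18 mm, top 172 mm high), then turns up to a tip at x = -38 mm, 199 mm high. The bail goes over the tip from -x.
- hang (a point): Where the centreline of the bail's top bar lies when hung: above the hook's seat, 176 mm above the bench. Axes as hook, so the hung bar lies along this y.
- spindle: Loose stepped steel spindle standing upright on the bench, 125 mm tall, about 0.55 kg: lower journal 30 mm thick and 40 mm long, collar 46 mm across from 40 to 50 mm above the foot, upper shank 24 mm thick from 50 to 125 mm. Origin at the centre of its foot, z up along its axis.
- spindle_foot (a point): Centre of the spindle's flat foot (the lower end face), same as the body's origin.
- pin: Plain steel pin without a collar, 30 mm thick, 85 mm tall, standing loose near the spindle; not needed. Origin at the centre of its foot. It and the spindle may stand in each other's place.
- vice: Bench vice fixed to the bench, between spindle and housing, jaws 105 mm wide, 128 mm high at the jaws; its handle reaches 170 mm to its -y side. In its jaws a level flat steel bar 18 mm thick, 32 mm tall, top 128 mm above the bench, runs along the vice's x from 400 mm on the robot's side (-x) to 60 mm on the far side (+x). Origin on the bench below the bar at the jaws' middle.
- hammer: Hammer 260 mm long lying at the far right, bystander. Origin at its underside.
- wrench: Open wrench 200 mm lying at the near right, bystander.
- screwdriver: Screwdriver 200 mm lying at the near left, bystander.
- oil_can: Dark can 68 mm across, 110 mm tall, standing at the back right, bystander.
- jar: Amber jar 60 mm across, 65 mm tall, standing at the near right, bystander.
- dish: Steel dish 90 mm across, 28 mm high, behind the housing, bystander.
Mind the look-alikes: they are no part of the job. What is shaped like the cover but purple is not meant.

How it is judged:
On the way, in this order (a step that is already met when the one before it is completed fails the run):
1. the cover hangs by its bail on the hook, let go (distance between bail_mid and hang below 0.07 m and contact force between cover and hook above 0.5 N and contact force between cover and the fingers below 0.05 N and angle between cover's own z axis and vertical below 0.6 rad and z of bail_mid in the frame of hang between -0.025 and 0.025 m), for 0.2 s.
2. the spindle is held in the gripper, higher than the bar in the vice (height (world z) of spindle_foot above 0.125 m and contact force between spindle and the fingers above 1 N), for 0.1 s.
At the end, for the whole second after the job is handed in: The spindle is held in the fingers, still, upright within 5 degrees, its foot 3 to 22 mm above the bearing's mouth and within 6 mm of the bore's axis, not touching the housing; the cover hangs free by its bail on the hook, the bail's middle within 70 mm of point hang and 25 mm of its height (horizontal distance between spindle_foot and bore below 0.006 m and z of spindle_foot in the frame of bore between 0.003 and 0.022 m and angle between spindle's own z axis and vertical below 0.09 rad and linear speed of spindle below 0.03 m/s and contact force between spindle and the fingers above 1 N and contact force between spindle and housing below 0.05 N and distance between bail_mid and hang below 0.07 m and contact force between cover and hook above 0.3 N and contact force between cover and the arm below 0.05 N and angle between cover's own z axis and vertical below 0.6 rad and z of bail_mid in the frame of hang between -0.025 and 0.025 m); the arm keeps its last pose, push and grip.
It fails at once if the spindle knocks against the vice or its bar (contact force between spindle and vice above 1 N).
It fails at once if the spindle is tipped over (angle between spindle's own z axis and vertical above 0.6 rad).
It fails at once if a bystander is disturbed (moved more than 30 mm) (distance of any of pin, hammer, wrench, screwdriver, oil_can, jar, dish from where it was at the start of the episode above 0.03 m).
It also fails if it takes over 67 s, if anything falls off the work surface, if the arm or the gripper's body presses on something with over 40 N, if the wrist force passes 120 N, or if a joint passes its speed limit or range.

### The arm

A 6-joint arm with a two-finger parallel gripper is mounted at the origin on the work surface. World frame = base frame: x ahead of the robot, y to its left, z up, the work surface at z = 0. Lengths are in m, angles in rad, forces in N, time in s.
With the tool pointing down it reaches from about 0.375 to 0.975 m from the base axis. Payload 3.8 kg.
Tool frame: the origin (TCP) lies at the very end of the fingers, on their centre line; the grasp point (between the pads) lies 19 mm behind it; y points along the fingers, z is the direction in which the jaws open and shut, and the axes are right-handed (so a half turn about y gives the same grasp; the last joint's range is limited). The gripper opens to 85 mm and grips with 20 to 120 N. Pads are 22 mm wide; open, the fingers measure 114 mm over their backs; the gripper's body (76 mm by 85 mm) begins 54 mm behind the grasp point. The pads swing forward as they close: fully open they stand 13 mm farther back than shut.
Start: joints at [1.213, 0.264, 1.604, -0, 1.274, -0.037], TCP at [0.213, 0.641, 0.231] pointing down, gripper open.
Joint ranges: [-2.63, 2.63], [-0.94, 2.18], [0.31, 2.57], [-1.31, 4.45], [0, 2.66], [-2.55, 2.55]. Speed limits (rad/s): [2.57, 2.57, 3.14, 3.14, 3.14, 3.14].

### API

Orientations are given as a rotation vector (axis times angle).
In Python, from workcell import bot gives the robot as it stands.
- The arm moves only by the tool play_rows, never from a script. Its argument "series" is text: rows parted by semicolons, each of 7 numbers parted by spaces: the shift along the tool's x, y, z in cm, then the turn, a rotation vector about the tool's x, y, z in degrees, then the finger opening in cm, from 0 to 8.54. In form: dx dy dz rx ry rz grip; .... A call has 1 to 12 rows; each row is the pose to reach, as a shift and turn from the pose measured when the call began, along the tool's axes at that moment; what a row does not reach only later rows make up. A row lasts 1/12 s, in which the tool goes at most 41.7 mm and 7.16 degrees, less where a joint would pass 70% of its speed; a pose out of reach is approached as far as the arm can. A call with a gripper value outside its range is refused whole. The fingers move at their own pace and stop on an object; "newtons" is the grip in N (left out, the last holds). Time passes only in rows, so rows that repeat a pose let the fingers close. It gives the time, the measured TCP pose, the force and the opening at its end, in the units of the state.
- bot.read_state(): the state, without advancing time (a new reading comes with each control period).
- bot.read_camera(name): name is "scene" or "top" or "wrist"; returns the picture (420x560x3 uint8, blue, green, red); there is no depth.
- bot.calibration(name): a dict with "fx", "fy", "cx", "cy" (pixels), "origin" and "rotation" of the camera in the world. Camera axes: x right, y down, z forward; pixel columns grow to the right and rows downward; lengths in m; the calibration is good to about 2 mm. A picture is of the moment at which its call begins: read the wrist's pose just before it. calibration takes no time and is no camera call; for the wrist camera it gives the pose at the moment of the call.
- bot.finish_job(): hands the job in, once; it reports no verdict.
The state is a dict: "time": time; "q": joint angles; "joint_vel": joint speeds; "joint_torque": joint torques, N m; "tool_pos": TCP position; "tcp_rot": TCP orientation; "wrist_force": force on the tool from outside, world axes, zero at the start; "torque": the same for the moment, N m; "width": opening from 0.0 (shut) to 1.0 (fully open).
Only numpy, scipy, OpenCV 4.12 (cv2) and the standard library are available. Lean on these libraries where they do the work, as an engineer would, in place of code of your own. Each camera call takes 0.05 s, during which the arm holds its last target.

## Working session

There is one attempt and no reset: what is moved stays moved. The work goes in short steps, Python scripts to look and compute and a tool call to move; the robot and the scene stay as the last step left them, time stands still between calls to the robot, and variables do not carry over. Pictures are saved under pics/ and viewed, and the job is handed in when it is done.

Besides the shell and the picture viewer there is one more tool, called after ">>>" by a JSON object that holds its "fn" and its "kwargs", one argument or row to a line. play_rows: Moves the arm, as the interface text tells. Its arguments: {"type":"object","properties":{"series":{"type":"string"},"newtons":{"type":"number"}},"required":["series"]}

```bash
ls -la; mkdir -p pics; python3 - <<'E'
from workcell import bot
import cv2, numpy as np
s=bot.read_state(); print({k:np.round(v,4).tolist() for k,v in s.items()})
for n in ("scene","top","wrist"):
    c=bot.calibration(n); print(n,{k:np.round(v,4).tolist() for k,v in c.items()})
for n in ("scene","top","wrist"):
    im=bot.read_camera(n); cv2.imwrite(f"pics/{n}0.png",im)
E
```

```text
total 12
drwxr-xr-x  3 agent agent 4096 Dec  5 18:12 .
drwxr-xr-x 23 root  root  4096 Dec  5 18:12 ..
drwxr-xr-x  2 agent agent 4096 Dec  5 18:12 pics
{'time': 0.0, 'q': [1.2131, 0.2648, 1.6054, -0.0, 1.2737, -0.0369], 'joint_vel': [-0.0002, 0.0005, -0.0021, 0.0004, -0.0008, -0.0002], 'joint_torque': [0.0011, -51.5117, -36.7312, 0.0001, 0.0129, -0.0], 'tool_pos': [0.2126, 0.6399, 0.2299], 'tcp_rot': [-1.5583, 0.2522, -0.2515], 'wrist_force': [-0.0351, 0.5184, 0.0267], 'torque': [0.0084, -0.0521, -0.0398], 'width': 0.9992}
scene {'fx': 521.5637, 'fy': 521.5637, 'cx': 273.9038, 'cy': 201.397, 'origin': [1.2339, 0.1849, 1.1474], 'rotation': [-1.6023, -2.0961, 0.7413]}
top {'fx': 398.6501, 'fy': 398.6501, 'cx': 274.8897, 'cy': 206.8365, 'origin': [0.413, -0.0184, 1.3329], 'rotation': [-2.1722, 2.2081, -0.0738]}
wrist {'fx': 313.9646, 'fy': 313.9646, 'cx': 280.1537, 'cy': 208.8263, 'origin': [0.1427, 0.6632, 0.3727], 'rotation': [2.3454, 1.6941, 0.2469]}
```

View pics/scene0.png

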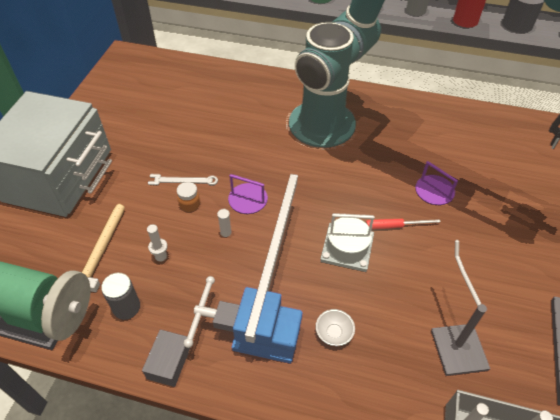

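View pics/top0.png

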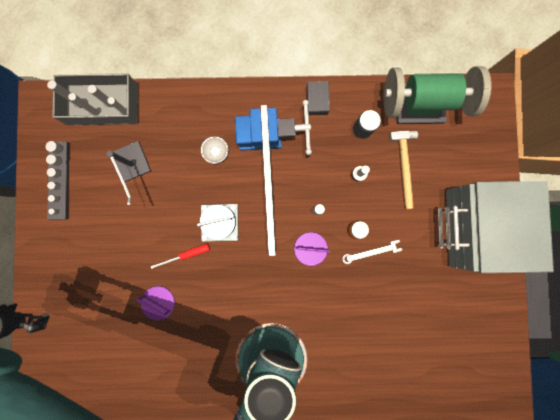

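View pics/wrist0.png

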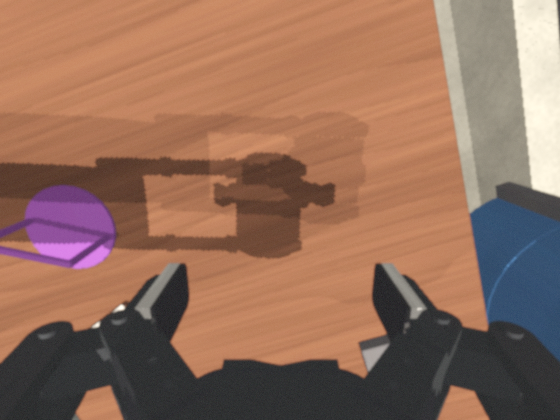

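The scene view shows the housing with the cover near (348,240), the hook stand near (460,300), the vice bar running from (293,178) to (252,333), the collared spindle at (157,245) and the pin at (224,222). In the top view the housing is at (219,222), the hook tip at (129,203), the spindle at (361,172) and the pin at (320,209). The purple look-alikes are at (311,248) and (157,303). Next I'll build the measuring helpers and zoom in.

```bash
cat > h.py <<'E'
import numpy as np, cv2
from scipy.spatial.transform import Rotation as R
from workcell import bot
def cam(n):
    c=bot.calibration(n); return c
def proj(c,P):
    P=np.atleast_2d(np.asarray(P,float)); Rm=R.from_rotvec(c["rotation"]).as_matrix()
    q=(P-np.array(c["origin"]))@Rm
    return np.c_[c["fx"]*q[:,0]/q[:,2]+c["cx"], c["fy"]*q[:,1]/q[:,2]+c["cy"]]
def ray(c,uv):
    Rm=R.from_rotvec(c["rotation"]).as_matrix()
    d=Rm@np.array([(uv[0]-c["cx"])/c["fx"],(uv[1]-c["cy"])/c["fy"],1.]); return np.array(c["origin"]),d/np.linalg.norm(d)
def onz(c,uv,z):
    o,d=ray(c,uv); return o+d*(z-o[2])/d[2]
def tri(*cu):
    A=np.zeros((3,3));b=np.zeros(3)
    for c,uv in cu:
        o,d=ray(c,uv); M=np.eye(3)-np.outer(d,d); A+=M;b+=M@o
    p=np.linalg.solve(A,b)
    return p,[np.linalg.norm((np.eye(3)-np.outer(ray(c,uv)[1],ray(c,uv)[1]))@(p-ray(c,uv)[0])) for c,uv in cu]
def crop(im,x0,y0,x1,y1,s,fn):
    k=im[y0:y1,x0:x1]; k=cv2.resize(k,None,fx=s,fy=s,interpolation=cv2.INTER_CUBIC)
    for v in range((x0//10+1)*10,x1,10):
        cv2.line(k,(int((v-x0+.5)*s),0),(int((v-x0+.5)*s),6),(0,255,255),1)
        if v%20==0: cv2.putText(k,str(v),(int((v-x0+.5)*s)-10,16),0,.35,(0,255,255),1)
    for v in range((y0//10+1)*10,y1,10):
        cv2.line(k,(0,int((v-y0+.5)*s)),(6,int((v-y0+.5)*s)),(0,255,255),1)
        if v%20==0: cv2.putText(k,str(v),(8,int((v-y0+.5)*s)+4),0,.35,(0,255,255),1)
    cv2.imwrite(fn,k)
E
python3 - <<'E'
from h import *
t=cv2.imread("pics/top0.png"); s=cv2.imread("pics/scene0.png")
crop(t,90,130,250,250,5,"pics/t_a.png")
crop(s,310,180,500,380,4,"pics/s_a.png")
crop(t,290,140,400,270,4,"pics/t_b.png")
crop(s,130,160,300,360,4,"pics/s_b.png") if 0 else crop(s,130,160,300,300,4,"pics/s_b.png")
c=cam("top"); 
print("pix of housing guess", onz(c,(219,222),0.06), onz(c,(361,172),0.05), onz(c,(320,209),.085))
E
```

```text
pix of housing guess [0.44934047 0.15607054 0.06      ] [ 0.60425789 -0.3042936   0.05      ] [ 0.4841992  -0.16429253  0.085     ]
```

View pics/t_a.png

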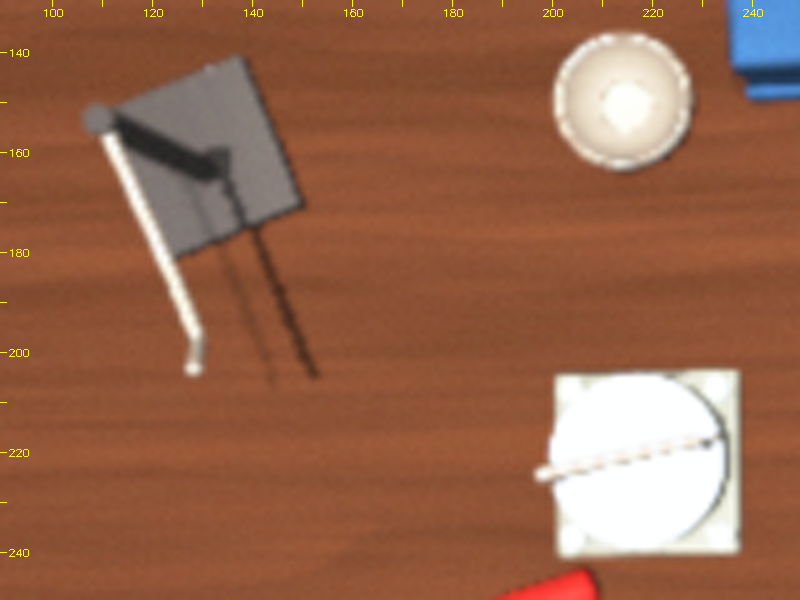

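View pics/s_a.png

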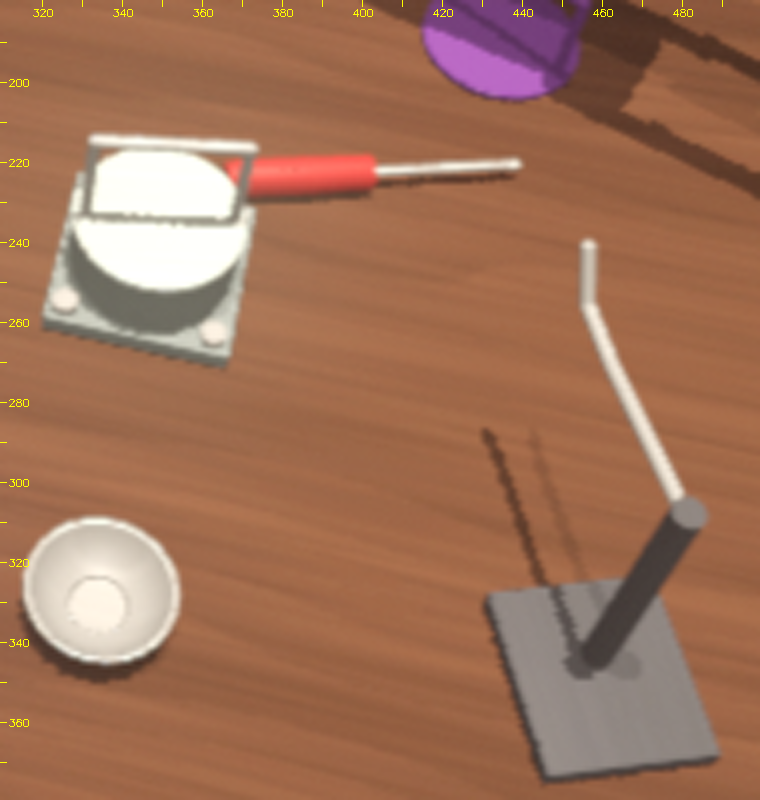

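View pics/t_b.png

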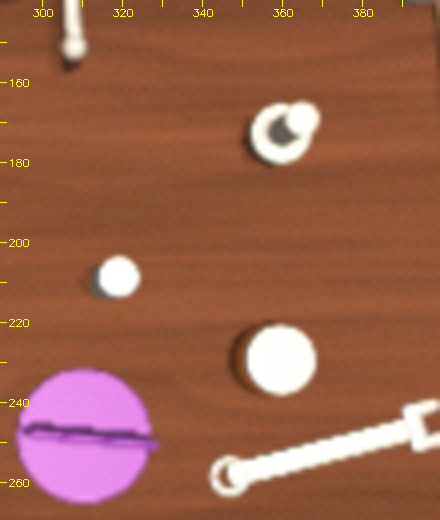

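View pics/s_b.png

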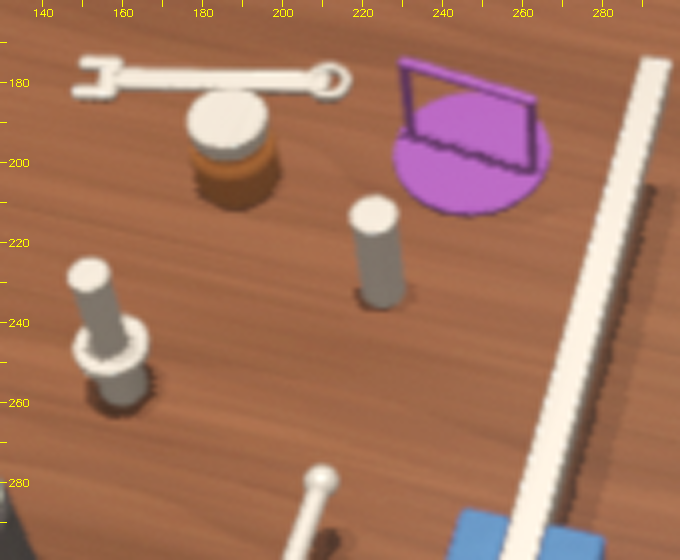

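```bash
python3 - <<'E'
from h import *
T=cam("top");S=cam("scene")
def p(n,t,s,z=None):
    P,e=tri((T,t),(S,s)); print(n,"tri",P.round(4),"err",np.round(e,4), "" if z is None else f"top@z {onz(T,t,z)[:2].round(4)} scene@z {onz(S,s,z)[:2].round(4)}")
p("bail L(+y)",(197.7,224.3),(373.5,216.5),.14)
p("bail R(-y)",(233.9,216.9),(332,214.5),.14)
p("spin top",(364.75,169.25),(151.75,228),.125)
p("collar",(359.5,173),(157.25,245.75),.05)
p("pin",(319.25,208.75),(223,213),.085)
p("hook tip",(128.1,203.3),(456.5,240.5),.199)
p("post top",(109.3,153.1),(481.75,307.75),.188)
fc=np.array([onz(T,u,.015)[:2] for u in [(200.7,204.7),(237.5,203.5),(237.5,240.1),(200.9,240.9)]]); print(fc.round(4),"mean",fc.mean(0), [np.linalg.norm(fc[i]-fc[(i+1)%4]).round(4) for i in range(4)])
# scene foot corners: (320,259.?),(367,270),(372.5,231)
for u in [(320.3,259.5),(366.5,268.5)]: print("scene foot",onz(S,u,.015).round(4))
# base plate
for u in [(138,140.8),(150.5,170.6),(125,181.8)]: print("plate",onz(T,u,.014).round(4))
for u in [(431.3,329),(489,369),(446,374.5)]: print("plate S",onz(S,u,.014).round(4))
E
```

```text
bail L(+y) tri [0.4409 0.2098 0.1424] err [0.0015 0.0015] top@z [0.4412 0.2088] scene@z [0.4385 0.2113]
bail R(-y) tri [0.4603 0.1069 0.1398] err [0.0066 0.0066] top@z [0.4616 0.1004] scene@z [0.4586 0.1133]
spin top tri [ 0.6013 -0.2994  0.1259] err [0.0003 0.0003] top@z [ 0.6014 -0.2993] scene@z [ 0.6008 -0.3002]
collar tri [ 0.6013 -0.2999  0.0491] err [0.0004 0.0004] top@z [ 0.6011 -0.2993] scene@z [ 0.6019 -0.2999]
pin tri [ 0.4849 -0.1616  0.0857] err [0.0003 0.0003] top@z [ 0.485 -0.162] scene@z [ 0.4844 -0.1615]
hook tip tri [0.5029 0.3955 0.1985] err [0.0002 0.0002] top@z [0.5029 0.3955] scene@z [0.5034 0.3952]
post top tri [0.6504 0.4549 0.1891] err [0.0003 0.0003] top@z [0.6506 0.455 ] scene@z [0.6496 0.4555]
[[0.5089 0.2224]
 [0.5109 0.1005]
 [0.39   0.1018]
 [0.3894 0.2223]] mean [0.44980164 0.16173774] [np.float64(0.1219), np.float64(0.1209), np.float64(0.1205), np.float64(0.1195)]
scene foot [0.5121 0.104  0.015 ]
scene foot [0.5079 0.222  0.015 ]
plate [0.7268 0.4314 0.014 ]
plate [0.6256 0.3892 0.014 ]
plate [0.5894 0.4738 0.014 ]
plate S [0.6303 0.3929 0.014 ]
plate S [0.693  0.5236 0.014 ]
plate S [0.7304 0.4329 0.014 ]
```

```bash
cat >> h.py <<'E'
def tool():
    s=bot.read_state(); return np.array(s["tool_pos"]),R.from_rotvec(s["tcp_rot"]),s
def goal(pos,zyaw):
    """tool down, jaw axis (tool z) at world yaw zyaw (deg)"""
    z=np.array([np.cos(np.radians(zyaw)),np.sin(np.radians(zyaw)),0]); y=np.array([0,0,-1.]); x=np.cross(y,z)
    return np.array(pos,float),R.from_matrix(np.c_[x,y,z])
def rel(pos,zyaw,verbose=True):
    p,r,s=tool(); gp,gr=goal(pos,zyaw)
    d=r.inv().apply(gp-p)*100; t=np.degrees((r.inv()*gr).as_rotvec())
    if verbose: print("shift cm",d.round(2),"turn deg",t.round(2))
    return d,t
def show():
    p,r,s=tool(); m=r.as_matrix()
    print("t",round(s["time"],2),"tcp",p.round(4),"x",m[:,0].round(3),"y",m[:,1].round(3),"z",m[:,2].round(3),"zyaw",np.degrees(np.arctan2(m[1,2],m[0,2])).round(2),"q",np.round(s["q"],3),"F",np.round(s["wrist_force"],2),"w",round(s["width"],3))
E
python3 - <<'E'
from h import *
show()
cy=11.2; c=np.array([.4492,.162]); yv=np.array([-np.sin(np.radians(cy)),np.cos(np.radians(cy))])
for sg in (1,-1):
    g=c+sg*.026*yv; print(sg,g)
    for zy in (cy,cy+180): print(zy,end=" "); rel([*g,.24],zy)
# world dirs of camera vs tool
w=cam("wrist"); p,r,s=tool(); print("cam in tool", r.inv().apply(np.array(w["origin"])-p).round(4), (r.inv()*R.from_rotvec(w["rotation"])).as_matrix().round(3))
T=cam("top")
for u in [(272,255.5),(265,106)]: print("bar",onz(T,u,.128).round(4))
E
```

```text
t 0.15 tcp [0.2126 0.64   0.2302] x [ 0.949 -0.315 -0.   ] y [-0.001 -0.002 -1.   ] z [ 0.315  0.949 -0.002] zyaw 71.62 q [ 1.213  0.265  1.605 -0.     1.274 -0.037] F [-0.37 -0.23  0.08] w 0.997
1 [0.44414991 0.18750483]
11.2 shift cm [ 36.24  -0.91 -35.65] turn deg [9.000e-02 6.042e+01 5.000e-02]
191.2 shift cm [ 36.24  -0.91 -35.65] turn deg [ 6.0000e-02 -1.1958e+02 -1.1000e-01]
-1 [0.45425009 0.13649517]
11.2 shift cm [ 38.81  -0.91 -40.17] turn deg [9.000e-02 6.042e+01 5.000e-02]
191.2 shift cm [ 38.81  -0.91 -40.17] turn deg [ 6.0000e-02 -1.1958e+02 -1.1000e-01]
cam in tool [-0.0736 -0.1427 -0.0003] [[-0.001  0.958  0.288]
 [-0.    -0.288  0.958]
 [ 1.     0.001  0.   ]]
bar [ 0.3442 -0.0117  0.128 ]
bar [0.8021 0.0025 0.128 ]
```

>>> {"fn": "play_rows", "kwargs": {
  "series": "0.8 -0.2 -0.8 0 1 0 8.5; 2.2 -0.5 -2.3 0 3.5 0 8.5; 4.4 -1 -4.5 0 7 0 8.5; 7.2 -1 -7.5 0 11 0 8.5; 10 -1 -10.3 0 15.5 0 8.5; 12.8 -1 -13.2 0 20 0 8.5; 15.6 -1 -16.1 0 24 0 8.5; 18.4 -1 -19 0 28.5 0 8.5; 21.2 -1 -21.9 0 33 0 8.5; 24 -1 -24.8 0 37 0 8.5; 26.8 -1 -27.7 0 41.5 0 8.5; 29 -1 -30 0 45 0 8.5"
}}

```text
time: 1.15
tool_pos: [0.3936, 0.2606, 0.2408]
tcp_rot: [-1.394, 0.864, -0.866]
wrist_force: [0.3, -0.2, 0.7]
width: 0.997
```

```bash
python3 - <<'E'
from h import *
show()
rel([.4542,.1365,.245],11.2)
E
```

```text
t 1.15 tcp [0.3936 0.2606 0.2408] x [ 0.443 -0.896  0.002] y [-0.    -0.003 -1.   ] z [ 0.896  0.443 -0.001] zyaw 26.31 q [ 5.340e-01 -1.330e-01  2.008e+00 -2.000e-03  1.268e+00  7.500e-02] F [ 0.29 -0.16  0.68] w 0.997
shift cm [13.81 -0.39 -0.07] turn deg [ 0.05 15.11  0.14]
```

>>> {"fn": "play_rows", "kwargs": {
  "series": "2.5 -0.3 0 0 3 0 8.5; 5.5 -0.4 0 0 6 0 8.5; 8.5 -0.4 0 0 9 0 8.5; 11 -0.4 0 0 12 0 8.5; 13 -0.4 0 0 14 0 8.5; 13.8 -0.4 -0.1 0 15.1 0 8.5; 13.8 -0.4 -0.1 0 15.1 0 8.5; 13.8 -0.4 -0.1 0 15.1 0 8.5"
}}

```text
time: 1.82
tool_pos: [0.4534, 0.1363, 0.2449]
tcp_rot: [-1.297, 1.064, -1.066]
wrist_force: [0.3, -0.5, 0.3]
width: 0.998
```

```bash
python3 - <<'E'
from h import *
show()
w=cam("wrist"); print({k:np.round(v,4).tolist() for k,v in w.items()})
np.save("wc1.npy",np.r_[w["fx"],w["cx"],w["cy"],w["origin"],w["rotation"]])
im=bot.read_camera("wrist"); cv2.imwrite("pics/w1.png",im)
# overlay of predicted bail
cy=np.radians(11.2); c=np.array([.4492,.162]); yv=np.array([-np.sin(cy),np.cos(cy)])
P=[[*(c+a*yv),z] for a,z in ((.047,.14),(0,.14),(-.047,.14),(-.047,.066),(.047,.066),(0,.066))]
print(proj(w,P).round(1))
E
```

```text
t 1.82 tcp [0.4534 0.1363 0.2449] x [ 0.194 -0.981  0.002] y [-0.001 -0.002 -1.   ] z [ 0.981  0.194 -0.001] zyaw 11.16 q [ 0.241 -0.133  2.    -0.002  1.276  0.047] F [ 0.3  -0.47  0.32] w 0.998
{'fx': 313.9646, 'fy': 313.9646, 'cx': 280.1537, 'cy': 208.8263, 'origin': [0.4392, 0.2087, 0.3876], 'rotation': [2.8341, 0.2785, 0.0382]}
[[281.8 114.5]
 [281.7 176. ]
 [281.6 231.1]
 [281.5 206.2]
 [281.6 114.3]
 [281.5 162.2]]
```

View pics/w1.png

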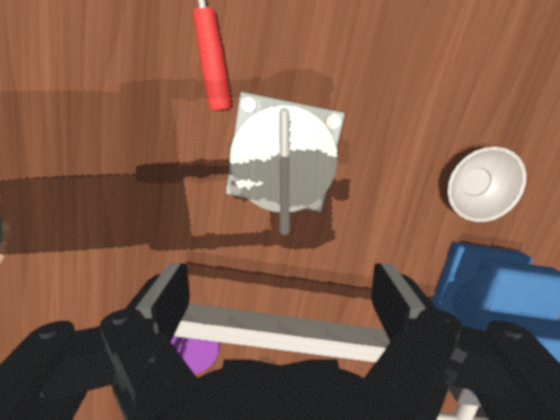

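>>> {"fn": "play_rows", "kwargs": {
  "series": "0 1 0.1 0 0 0 8.5; 0 3.5 0.2 0 0 0 8.5; 0 6.5 0.3 0 0 0 8.5; 0 9 0.3 0 0 0 8.5; 0 11 0.3 0 0 0 8.5; 0 12 0.3 0 0 0 8.5; 0 12.4 0.3 0 0 0 8.5; 0 12.4 0.3 0 0 0 8.5",
  "newtons": 60
}}

```text
time: 2.53
tool_pos: [0.4552, 0.1376, 0.1199]
tcp_rot: [-1.3, 1.064, -1.063]
wrist_force: [-0.5, 1.2, 0.5]
width: 0.997
```

```bash
python3 - <<'E'
from h import *
show()
w=cam("wrist")
im=bot.read_camera("wrist"); cv2.imwrite("pics/w2.png",im)
s=bot.read_camera("scene"); crop(s,290,150,420,290,5,"pics/s2.png")
E
```

```text
t 2.53 tcp [0.4552 0.1376 0.1199] x [ 0.196 -0.981  0.002] y [-0.003 -0.002 -1.   ] z [ 0.981  0.196 -0.003] zyaw 11.3 q [ 2.420e-01 -1.300e-02  2.131e+00 -2.000e-03  1.026e+00  4.600e-02] F [-0.46  1.16  0.54] w 0.997
```

View pics/w2.png

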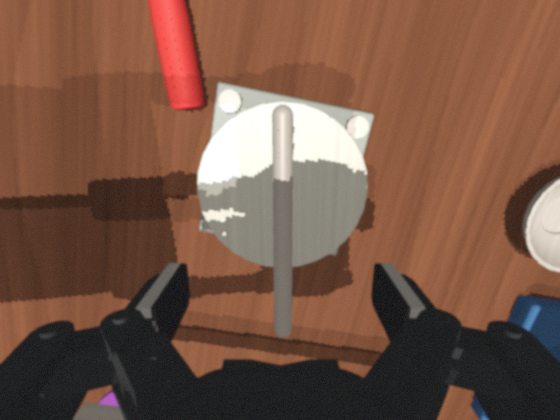

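View pics/s2.png

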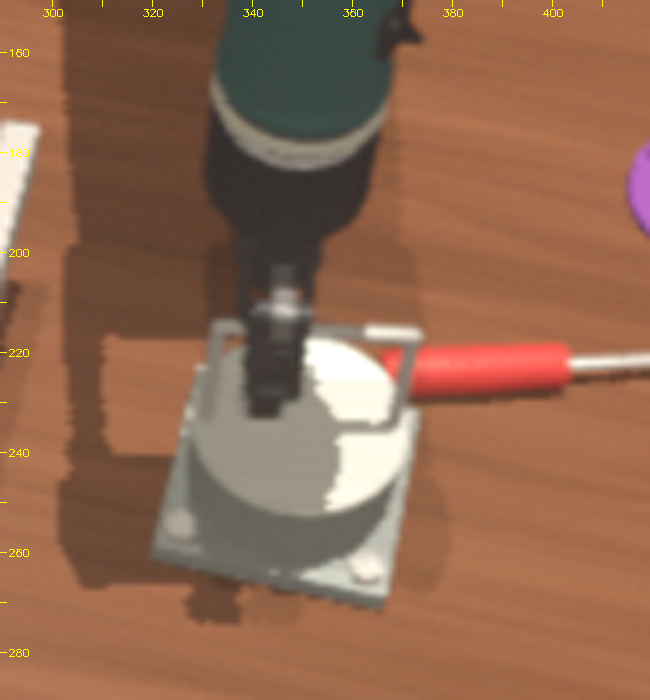

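```bash
python3 - <<'E'
from h import *
w=cam("wrist"); p,r,s=tool()
a=onz(w,(283,107),.14);b=onz(w,(283.5,338),.14); print(a,b,np.linalg.norm(a-b),(a+b)/2)
m=(a+b)/2
print("grasp rel mid in tool", r.inv().apply(p-m)*1000)
print(proj(w,[p+np.array([0,0,.019])]))
E
```

```text
[0.44298688 0.21257737 0.14      ] [0.46392212 0.11052826 0.14      ] 0.10417439086650634 [0.4534545  0.16155281 0.14      ]
grasp rel mid in tool [24.00079091 18.0269688  -1.209716  ]
[[280.41558723 286.76067498]]
```

>>> {"fn": "play_rows", "kwargs": {
  "series": "0 0 0.1 0 0 0 4; 0 0 0.1 0 0 0 0; 0 0 0.1 0 0 0 0; 0 0 0.1 0 0 0 0; 0 0 0.1 0 0 0 0; 0 0 0.1 0 0 0 0; 0 0 0.1 0 0 0 0; 0 0 0.1 0 0 0 0",
  "newtons": 60
}}

```text
time: 3.3
tool_pos: [0.4574, 0.1378, 0.1218]
tcp_rot: [-1.297, 1.062, -1.064]
wrist_force: [-1.9, -0.4, 1.3]
width: 0.068
```

```bash
python3 - <<'E'
from h import *
show()
E
```

```text
t 3.3 tcp [0.4574 0.1378 0.1218] x [ 0.195 -0.981  0.002] y [-0.    -0.002 -1.   ] z [ 0.981  0.195 -0.   ] zyaw 11.27 q [ 2.420e-01 -1.300e-02  2.127e+00 -2.000e-03  1.027e+00  4.600e-02] F [-1.93 -0.37  1.25] w 0.068
```

>>> {"fn": "play_rows", "kwargs": {
  "series": "0 -0.2 0 0 0 0 0; 0 -0.6 0 0 0 0 0; 0 -1.5 0 0 0 0 0; 0 -3 0 0 0 0 0; 0 -4.8 0 0 0 0 0; 0 -6.5 0 0 0 0 0; 0 -7.7 0 0 0 0 0; 0 -8.1 0 0 0 0 0; 0 -8.1 0 0 0 0 0"
}}

```text
time: 4.05
tool_pos: [0.4585, 0.1382, 0.2045]
tcp_rot: [-1.295, 1.06, -1.066]
wrist_force: [1.1, 0.3, -2.3]
width: 0.067
```

```bash
python3 - <<'E'
from h import *
show()
w=cam("wrist")
im=bot.read_camera("wrist"); cv2.imwrite("pics/w3.png",im)
s=bot.read_camera("scene"); crop(s,290,130,430,270,4,"pics/s3.png")
E
```

```text
t 4.05 tcp [0.4585 0.1382 0.2045] x [ 0.195 -0.981  0.002] y [ 0.003 -0.001 -1.   ] z [0.981 0.195 0.003] zyaw 11.27 q [ 2.420e-01 -9.600e-02  2.042e+00 -2.000e-03  1.192e+00  4.600e-02] F [ 1.07  0.33 -2.26] w 0.067
```

View pics/w3.png

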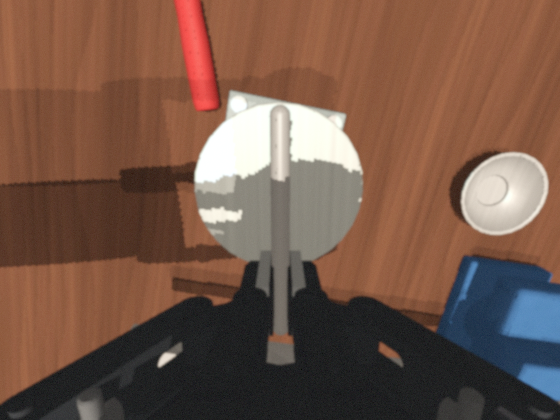

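View pics/s3.png

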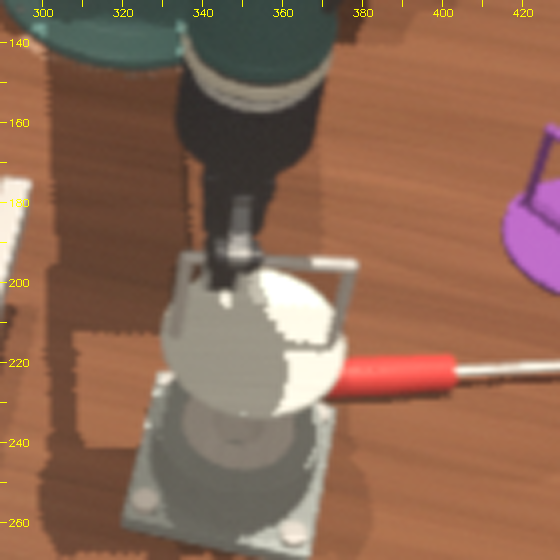

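The cover came up level, with the bar still in the fingers at column 280 and rows 110–335. In the scene crop the bearing below is uncovered. Next I move to the pose in front of the hook tip.

```bash
cat >> h.py <<'E'
HY=22.0; S0=np.array([.5382,.4098]); hx=np.array([np.cos(np.radians(HY)),np.sin(np.radians(HY))]); hy=np.array([-hx[1],hx[0]])
def hookpose(h,barz,off=.024,dz=.018):
    m=S0-h*hx; t=m-off*hy
    return [*t,barz-dz]
E
python3 - <<'E'
from h import *
g=hookpose(.10,.222); print(g); rel(g,HY)
E
```

```text
[np.float64(0.45447217278530316), np.float64(0.3500869281488059), 0.20400000000000001]
shift cm [-20.87  -0.21   3.9 ] turn deg [  0.08 -10.73   0.1 ]
```

>>> {"fn": "play_rows", "kwargs": {
  "series": "-0.6 -0.1 0.1 0 -0.3 0 0; -2 -0.2 0.4 0 -1 0 0; -4.4 -0.2 0.8 0 -2.2 0 0; -7 -0.2 1.3 0 -3.6 0 0; -9.6 -0.2 1.8 0 -5 0 0; -12.2 -0.2 2.3 0 -6.3 0 0; -14.8 -0.2 2.8 0 -7.6 0 0; -17.2 -0.2 3.2 0 -8.8 0 0; -19.2 -0.2 3.6 0 -9.8 0 0; -20.4 -0.2 3.8 0 -10.5 0 0; -20.9 -0.2 3.9 0.1 -10.7 0.1 0; -20.9 -0.2 3.9 0.1 -10.7 0.1 0"
}}

```text
time: 5.15
tool_pos: [0.4538, 0.351, 0.2028]
tcp_rot: [-1.368, 0.922, -0.921]
wrist_force: [0.2, -0.7, -2.7]
width: 0.068
```

```bash
python3 - <<'E'
from h import *
show()
w=cam("wrist")
im=bot.read_camera("wrist"); cv2.imwrite("pics/w4.png",im)
s=bot.read_camera("scene"); crop(s,360,140,500,280,4,"pics/s4.png")
t=bot.read_camera("top"); crop(t,80,140,220,260,5,"pics/t4.png")
T=cam("top");S=cam("scene")
tip=[*(S0-.038*hx),.199]; print("tip wrist",proj(w,[tip,[*S0,.172]]))
E
```

```text
t 5.15 tcp [0.4538 0.351  0.2028] x [ 0.375 -0.927  0.   ] y [-0.001 -0.001 -1.   ] z [ 0.927  0.375 -0.001] zyaw 22.05 q [ 0.615  0.094  1.856 -0.     1.193  0.23 ] F [ 0.15 -0.72 -2.69] w 0.068
tip wrist [[406.87240657 221.52017973]
 [454.93896107 206.28950611]]
```

View pics/w4.png

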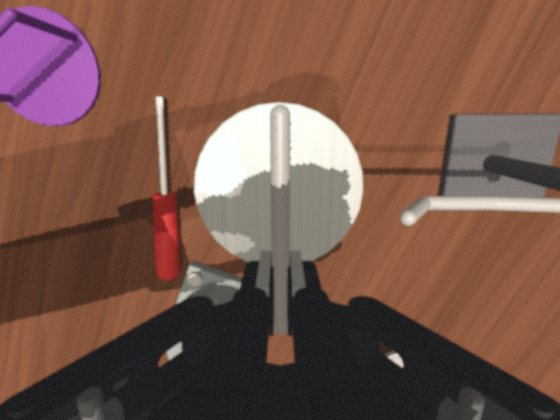

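View pics/s4.png

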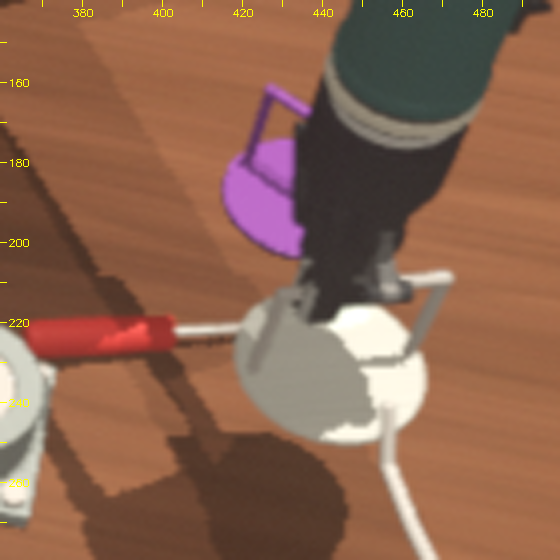

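View pics/t4.png

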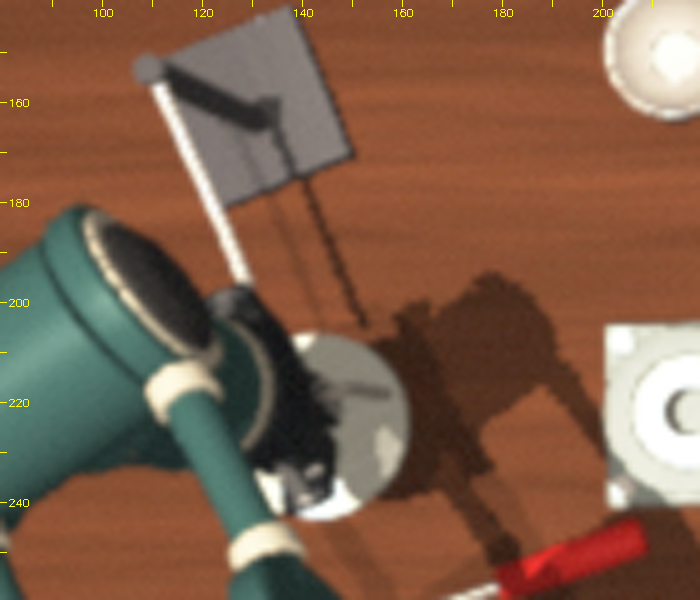

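The hook tip is at (408,218) against a predicted (407,221), about 1 mm off, and its rod is parallel to the jaw axis. The cover is level and below the rod. I'll move in over the tip and then look.

>>> {"fn": "play_rows", "kwargs": {
  "series": "0 0 0.3 0 0 0 0; 0 0 1 0 0 0 0; 0 0 2 0 0 0 0; 0 0 3.2 0 0 0 0; 0 0 4.4 0 0 0 0; 0 0 5.6 0 0 0 0; 0 0 6.8 0 0 0 0; 0 0 8 0 0 0 0; 0 0 9 0 0 0 0; 0 0 9.7 0 0 0 0; 0 0 10 0 0 0 0; 0 0 10 0 0 0 0"
}}

```text
time: 6.3
tool_pos: [0.5478, 0.3868, 0.203]
tcp_rot: [-1.367, 0.923, -0.923]
wrist_force: [0.2, -1.6, -2.4]
width: 0.07
```

```bash
python3 - <<'E'
from h import *
show()
w=cam("wrist")
im=bot.read_camera("wrist"); cv2.imwrite("pics/w5.png",im)
s=bot.read_camera("scene"); crop(s,390,170,530,310,4,"pics/s5.png")
rel(hookpose(0,.176),HY)
E
```

```text
t 6.3 tcp [0.5478 0.3868 0.203 ] x [ 0.373 -0.928  0.001] y [-0.001 -0.001 -1.   ] z [ 0.928  0.373 -0.001] zyaw 21.91 q [ 5.780e-01  2.740e-01  1.644e+00 -1.000e-03  1.225e+00  1.960e-01] F [ 0.22 -1.57 -2.43] w 0.07
shift cm [-0.08  4.51  0.09] turn deg [ 0.09 -0.08  0.05]
```

View pics/w5.png

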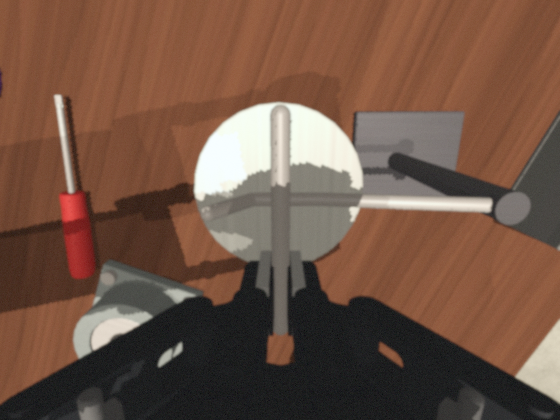

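View pics/s5.png

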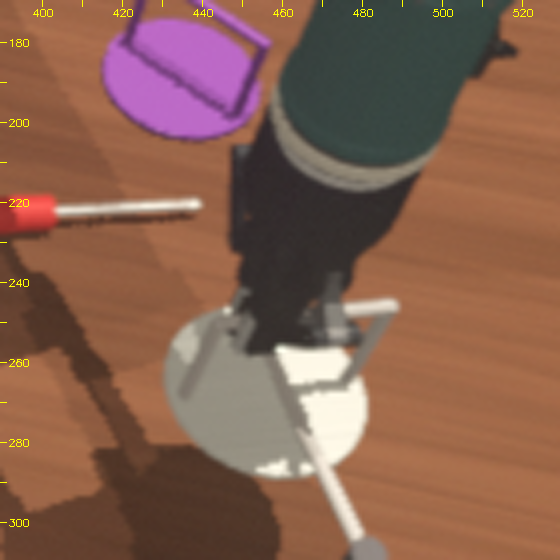

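The rod now runs between bar and disc, with the tip at (205,212) in the wrist view, left of the bar at column 281. I'll lower onto the seat.

>>> {"fn": "play_rows", "kwargs": {
  "series": "0 0.3 0 0 0 0 0; 0 0.9 0 0 0 0 0; 0 1.7 0 0 0 0 0; 0 2.5 0 0 0 0 0; 0 3.2 0.1 0 0 0 0; 0 3.8 0.1 0 0 0 0; 0 4.2 0.1 0 0 0 0; 0 4.4 0.1 0 0 0 0; 0 4.5 0.1 0 0 0 0; 0 4.5 0.1 0 0 0 0"
}}

```text
time: 7.23
tool_pos: [0.5477, 0.3869, 0.1581]
tcp_rot: [-1.368, 0.923, -0.923]
wrist_force: [0.3, 0.2, -1.8]
width: 0.066
```

```bash
python3 - <<'E'
from h import *
show()
w=cam("wrist")
im=bot.read_camera("wrist"); cv2.imwrite("pics/w6.png",im)
s=bot.read_camera("scene"); crop(s,390,190,530,330,4,"pics/s6.png")
E
```

```text
t 7.23 tcp [0.5477 0.3869 0.1581] x [ 0.373 -0.928  0.001] y [-0.001 -0.001 -1.   ] z [ 0.928  0.373 -0.002] zyaw 21.92 q [ 5.780e-01  3.080e-01  1.687e+00 -1.000e-03  1.149e+00  1.960e-01] F [ 0.28  0.24 -1.75] w 0.066
```

View pics/w6.png

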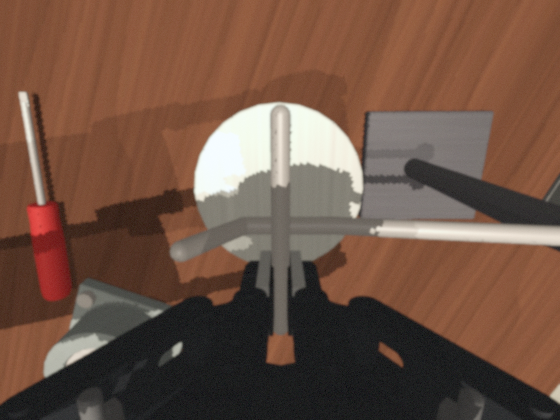

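View pics/s6.png

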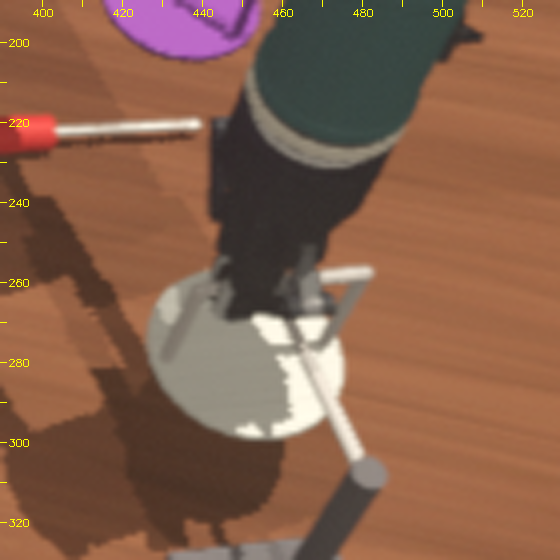

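>>> {"fn": "play_rows", "kwargs": {
  "series": "0 0.1 0 0 0 0 0; 0 0.2 0 0 0 0 0; 0 0.3 0 0 0 0 0; 0 0.3 0 0 0 0 0"
}}

```text
time: 7.67
tool_pos: [0.5486, 0.3874, 0.1569]
tcp_rot: [-1.365, 0.922, -0.924]
wrist_force: [-0.1, -0.7, 2.7]
width: 0.067
```

```bash
python3 - <<'E'
from h import *
show()
E
```

```text
t 7.67 tcp [0.5486 0.3874 0.1569] x [ 0.373 -0.928  0.   ] y [ 0.001  0.    -1.   ] z [0.928 0.373 0.001] zyaw 21.92 q [ 5.780e-01  3.090e-01  1.688e+00 -1.000e-03  1.144e+00  1.960e-01] F [-0.12 -0.66  2.71] w 0.067
```

>>> {"fn": "play_rows", "kwargs": {
  "series": "0 0.25 0 0 0 0 1.2; 0 0.25 0 0 0 0 2; 0 0.25 0 0 0 0 3; 0 0.25 0 0 0 0 4.5; 0 0.25 0 0 0 0 6; 0 0.2 0 0 0 0 8; 0 0.2 0 0 0 0 8.5; 0 0.2 0 0 0 0 8.5"
}}

```text
time: 8.33
tool_pos: [0.5486, 0.3874, 0.1549]
tcp_rot: [-1.365, 0.922, -0.924]
wrist_force: [0.6, 0.3, 0.0]
width: 0.99
```

```bash
python3 - <<'E'
from h import *
show()
w=cam("wrist")
im=bot.read_camera("wrist"); cv2.imwrite("pics/w7.png",im)
s=bot.read_camera("scene"); crop(s,390,190,530,330,4,"pics/s7.png")
E
```

```text
t 8.33 tcp [0.5486 0.3874 0.1549] x [ 0.373 -0.928  0.   ] y [ 0.001  0.    -1.   ] z [0.928 0.373 0.001] zyaw 21.92 q [ 5.780e-01  3.100e-01  1.689e+00 -1.000e-03  1.141e+00  1.960e-01] F [0.62 0.29 0.05] w 0.99
```

View pics/w7.png

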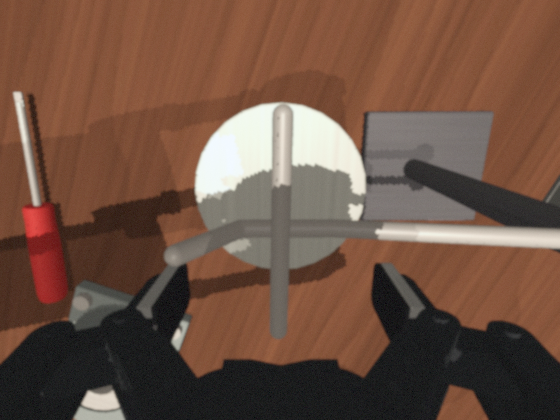

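View pics/s7.png

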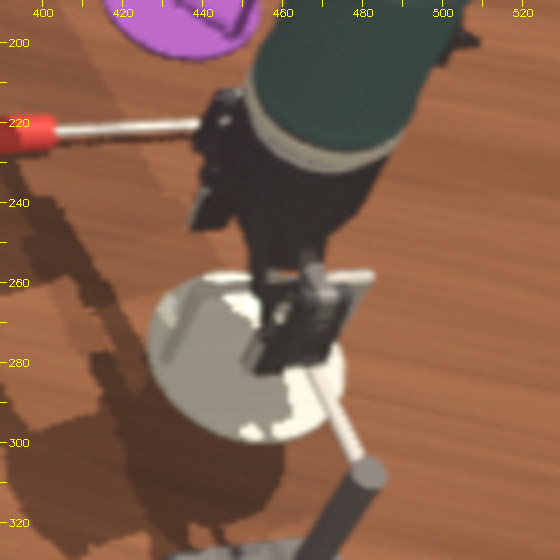

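The cover hangs on the hook with both fingers clear of the bar. I'll retreat straight up.

>>> {"fn": "play_rows", "kwargs": {
  "series": "0 -0.4 0 0 0 0 8.5; 0 -1.2 0 0 0 0 8.5; 0 -2.4 0 0 0 0 8.5; 0 -4 0 0 0 0 8.5; 0 -6 0 0 0 0 8.5; 0 -8 0 0 0 0 8.5; 0 -10 0 0 0 0 8.5; 0 -12 0 0 0 0 8.5; 0 -13.5 0 0 0 0 8.5; 0 -14 0 0 0 0 8.5"
}}

```text
time: 9.27
tool_pos: [0.5499, 0.3884, 0.3006]
tcp_rot: [-1.358, 0.919, -0.925]
wrist_force: [-0.4, 0.0, 0.8]
width: 0.996
```

```bash
python3 - <<'E'
from h import *
show()
w=cam("wrist")
im=bot.read_camera("wrist"); cv2.imwrite("pics/w8.png",im)
s=bot.read_camera("scene"); crop(s,390,190,530,330,4,"pics/s8.png")
rel([.57,.17,.30],0)
E
```

```text
t 9.27 tcp [0.5499 0.3884 0.3006] x [ 0.373 -0.928 -0.001] y [ 0.008  0.004 -1.   ] z [0.928 0.373 0.009] zyaw 21.92 q [ 5.780e-01  2.220e-01  1.529e+00 -1.000e-03  1.382e+00  1.960e-01] F [-0.44  0.04  0.83] w 0.996
shift cm [20.99 -0.26 -6.21] turn deg [-0.32 21.92 -0.09]
```

View pics/w8.png

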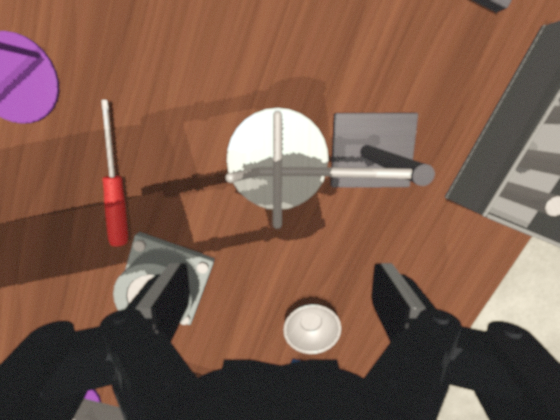

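View pics/s8.png

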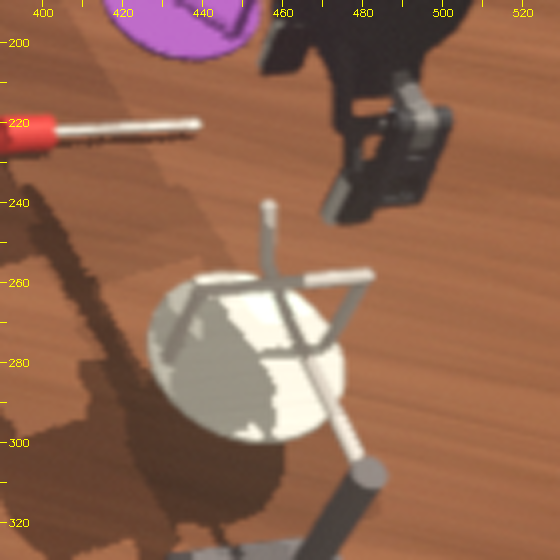

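The cover hangs level across the hook seat in both views, with the bar crossing the rod near (277,172) in the wrist picture. Next I'll look down at the bearing bore from the orientation the final pose will use.

```bash
python3 - <<'E'
from h import *
rel([.436,.201,.28],20)
E
```

```text
shift cm [ 13.12   1.68 -17.5 ] turn deg [-0.33  1.92 -0.04]
```

>>> {"fn": "play_rows", "kwargs": {
  "series": "0.5 0 -0.7 0 0 0 8.5; 1.6 0.2 -2.2 0 0.3 0 8.5; 3.4 0.4 -4.6 0 0.6 0 8.5; 5.4 0.7 -7.2 0 0.8 0 8.5; 7.4 1 -9.8 -0.2 1 0 8.5; 9.3 1.2 -12.4 -0.3 1.3 0 8.5; 11 1.4 -14.8 -0.3 1.6 0 8.5; 12.3 1.6 -16.5 -0.3 1.8 0 8.5; 13 1.7 -17.3 -0.3 1.9 0 8.5; 13.1 1.7 -17.5 -0.3 1.9 0 8.5; 13.1 1.7 -17.5 -0.3 1.9 0 8.5"
}}

```text
time: 10.28
tool_pos: [0.4356, 0.2008, 0.2793]
tcp_rot: [-1.353, 0.949, -0.948]
wrist_force: [-0.0, 0.1, -0.6]
width: 0.999
```

```bash
python3 - <<'E'
from h import *
show()
w=cam("wrist"); np.savez("wc9.npz",**{k:np.array(v) for k,v in w.items()})
im=bot.read_camera("wrist"); cv2.imwrite("pics/w9.png",im); crop(im,200,130,360,270,5,"pics/w9c.png")
s=bot.read_camera("scene"); cv2.imwrite("pics/s9.png",s); crop(s,300,180,420,300,5,"pics/s9c.png")
print(proj(w,[[.45,.162,.058]]))
E
```

```text
t 10.28 tcp [0.4356 0.2008 0.2793] x [ 0.341 -0.94  -0.001] y [-0.     0.001 -1.   ] z [0.94  0.341 0.   ] zyaw 19.97 q [ 3.790e-01 -1.410e-01  1.944e+00  1.000e-03  1.338e+00  3.100e-02] F [-0.03  0.09 -0.55] w 0.999
[[280.57584249 213.07487808]]
```

View pics/w9c.png

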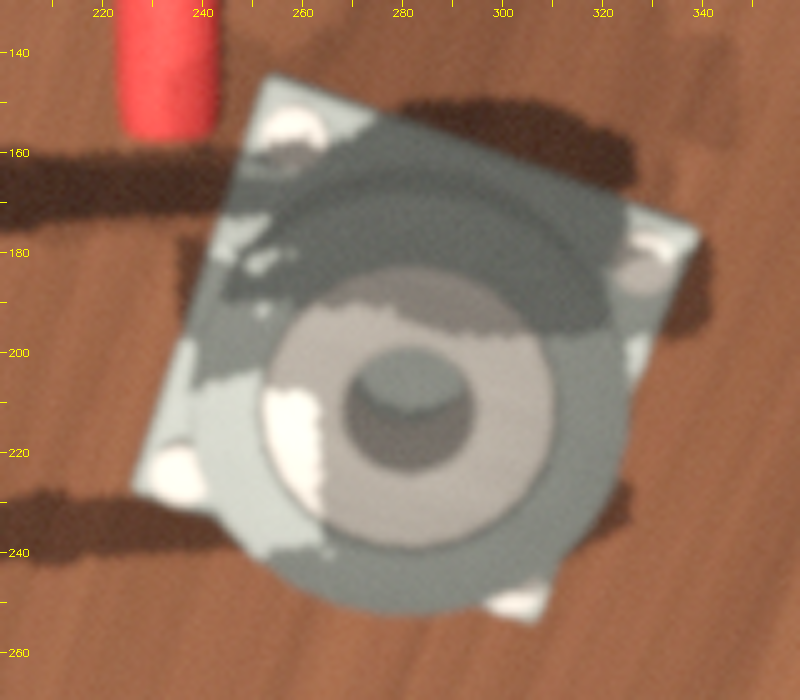

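View pics/s9c.png

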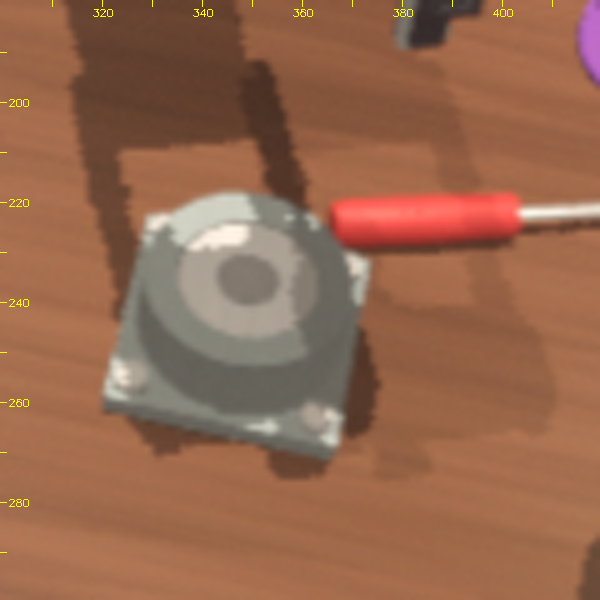

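```bash
python3 - <<'E'
from h import *
w={k:v for k,v in np.load("wc9.npz").items()}; S=cam("scene"); T=cam("top")
for u in [(281.4,211.6),(280.8,210.9)]: print("wrist",onz(w,u,.058).round(4))
print("scene",onz(S,(349.1,235.4),.058).round(4))
t=bot.read_camera("top"); cv2.imwrite("pics/t9.png",t); crop(t,180,180,280,270,7,"pics/t9c.png")
rel([.6013,-.2995,.22],-26.5)
E
```

```text
wrist [0.4503 0.1641 0.058 ]
wrist [0.4493 0.1647 0.058 ]
scene [0.4498 0.1626 0.058 ]
shift cm [52.76  5.93 -1.72] turn deg [-2.000e-02  4.655e+01 -7.000e-02]
```

View pics/t9c.png

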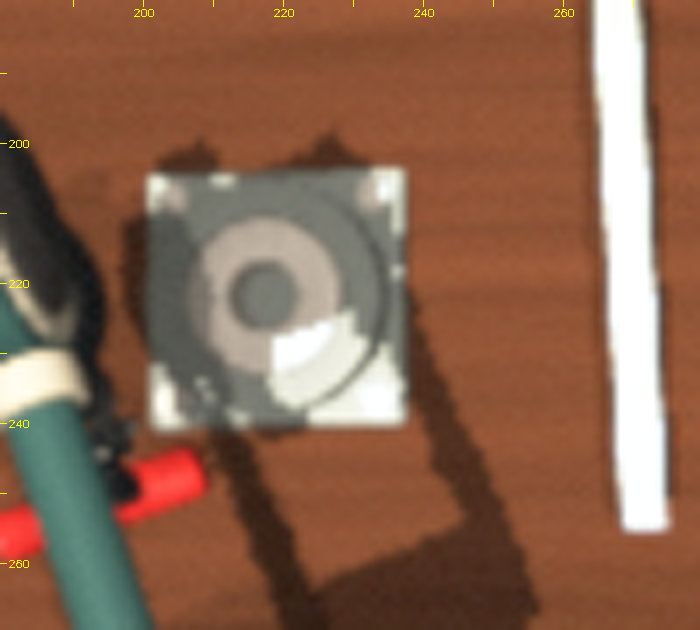

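>>> {"fn": "play_rows", "kwargs": {
  "series": "0.8 0 0 0 0.7 0 8.5; 2.6 0.1 -0.1 0 2.3 0 8.5; 5.6 0.3 -0.2 0 5 0 8.5; 9.2 0.5 -0.3 0 8 0 8.5; 13 0.8 -0.4 0 11.5 0 8.5; 17 1 -0.6 0 15 0 8.5; 21 1.2 -0.7 0 18.5 0 8.5; 25 1.5 -0.8 0 22 0 8.5; 29 1.8 -0.9 0 25.6 0 8.5; 33 2 -1.1 0 29 0 8.5; 37 2 -1.2 0 32.6 0 8.5; 41 2 -1.3 0 36 0 8.5"
}}

```text
time: 11.43
tool_pos: [0.5658, -0.1899, 0.2588]
tcp_rot: [-1.062, 1.414, -1.412]
wrist_force: [1.0, 0.9, 1.0]
width: 0.994
```

```bash
python3 - <<'E'
from h import *
show()
T=cam("top"); print("top bore",onz(T,(217.3,221.5),.058).round(4))
rel([.6013,-.2995,.22],-26.5)
E
```

```text
t 11.43 tcp [ 0.5658 -0.1899  0.2588] x [-0.278 -0.961 -0.001] y [ 0.     0.001 -1.   ] z [ 0.961 -0.278 -0.   ] zyaw -16.14 q [-3.660e-01  1.010e-01  1.744e+00  1.000e-03  1.297e+00 -8.500e-02] F [1.01 0.91 0.95] w 0.994
top bore [0.4511 0.1618 0.058 ]
shift cm [9.54 3.87 6.46] turn deg [ 0.03 10.36 -0.08]
```

>>> {"fn": "play_rows", "kwargs": {
  "series": "1.6 0.5 1 0 1.7 0 8.5; 4 1.4 2.6 0 4.2 0 8.5; 6.4 2.4 4.3 0 6.8 0 8.5; 8.4 3.3 5.7 0 9.2 0 8.5; 9.4 3.8 6.4 0 10.2 0 8.5; 9.5 3.9 6.5 0 10.4 0 8.5; 9.5 3.9 6.5 0 10.4 0 8.5"
}}

```text
time: 12.02
tool_pos: [0.6017, -0.2991, 0.2185]
tcp_rot: [-0.953, 1.545, -1.539]
wrist_force: [0.7, 1.0, -0.6]
width: 0.996
```

```bash
python3 - <<'E'
from h import *
show()
w=cam("wrist")
im=bot.read_camera("wrist"); cv2.imwrite("pics/w10.png",im); crop(im,200,130,360,270,5,"pics/w10c.png")
print(proj(w,[[.6013,-.2995,.125],[.6013,-.2995,.05],[.6013,-.2995,0]]).round(1))
E
```

```text
t 12.02 tcp [ 0.6017 -0.2991  0.2185] x [-0.447 -0.895 -0.002] y [-0.002  0.003 -1.   ] z [ 0.895 -0.447 -0.003] zyaw -26.55 q [-0.499  0.268  1.623  0.002  1.254 -0.037] F [ 0.71  0.99 -0.61] w 0.996
[[280.4 212.2]
 [280.7 190.2]
 [280.8 180.4]]
```

View pics/w10.png

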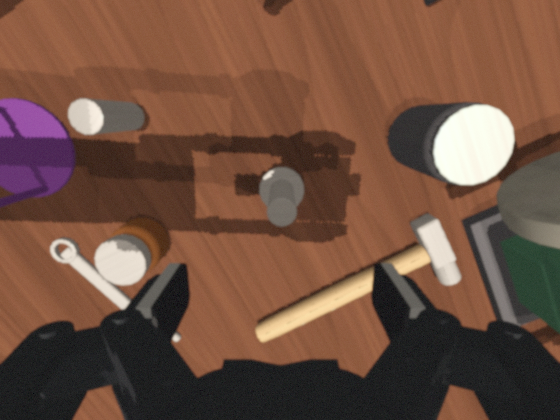

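View pics/w10c.png

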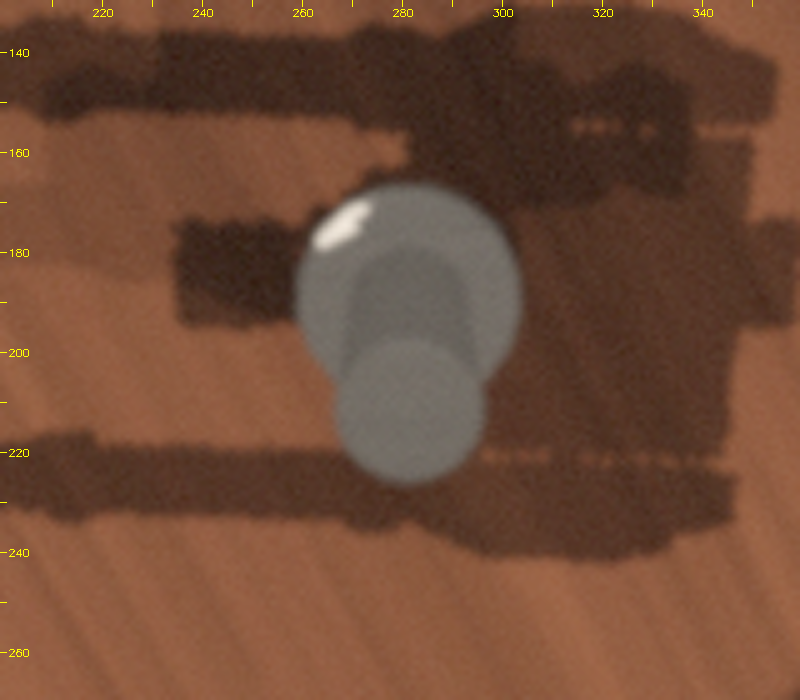

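The spindle's shank top is at (281.7,211.5) against a predicted (280.4,212.2), and the collar at (281.3,189.1). It agrees within 1 mm, so I'll descend around the shank.

>>> {"fn": "play_rows", "kwargs": {
  "series": "0 0.6 0 0 0 0 8.5; 0 2 0 0 0 0 8.5; 0 4 0 0 0 0 8.5; 0 6.2 0 0 0 0 8.5; 0 8.4 0 0 0 0 8.5; 0 10.4 0 0 0 0 8.5; 0 12.2 0 0 0 0 8.5; 0 13.5 0 0 0 0 8.5; 0 14.3 0 0 0 0 8.5; 0 14.5 0 0 0 0 8.5; 0 14.5 0 0 0 0 8.5",
  "newtons": 80
}}

```text
time: 12.98
tool_pos: [0.6015, -0.2975, 0.074]
tcp_rot: [-0.954, 1.543, -1.538]
wrist_force: [0.1, 0.4, 0.4]
width: 0.988
```

```bash
python3 - <<'E'
from h import *
show()
w=cam("wrist")
im=bot.read_camera("wrist"); cv2.imwrite("pics/w11.png",im)
E
```

```text
t 12.98 tcp [ 0.6015 -0.2975  0.074 ] x [-0.446 -0.895 -0.002] y [-0.001  0.003 -1.   ] z [ 0.895 -0.446 -0.003] zyaw -26.46 q [-0.497  0.388  1.747  0.002  1.009 -0.037] F [0.13 0.44 0.37] w 0.988
```

View pics/w11.png

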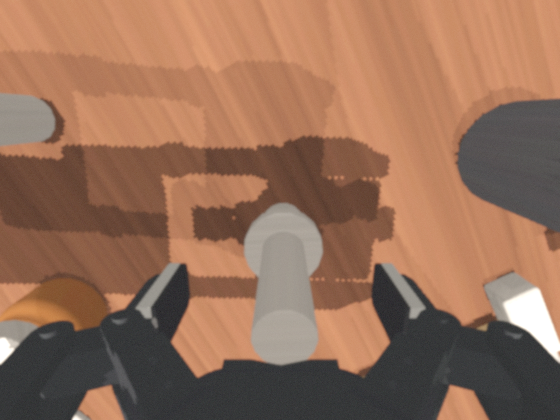

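>>> {"fn": "play_rows", "kwargs": {
  "series": "0.1 0 0.1 0 0 0 8.5; 0.15 0 0.15 0 0 0 8.5; 0.15 0 0.15 0 0 0 6; 0.15 0 0.15 0 0 0 4; 0.15 0 0.15 0 0 0 3; 0.15 0 0.15 0 0 0 2.6; 0.15 0 0.15 0 0 0 2; 0.15 0 0.15 0 0 0 1.5; 0.15 0 0.15 0 0 0 1; 0.15 0 0.15 0 0 0 1; 0.15 0 0.15 0 0 0 1; 0.15 0 0.15 0 0 0 1",
  "newtons": 80
}}

```text
time: 14.03
tool_pos: [0.6027, -0.3, 0.0752]
tcp_rot: [-0.953, 1.542, -1.539]
wrist_force: [-2.3, 1.1, 4.3]
width: 0.255
```

```bash
python3 - <<'E'
from h import *
show()
w=cam("wrist")
im=bot.read_camera("wrist"); cv2.imwrite("pics/w12.png",im)
s=bot.read_camera("scene"); crop(s,90,140,230,280,4,"pics/s12.png")
E
```

```text
t 14.03 tcp [ 0.6027 -0.3     0.0752] x [-0.446 -0.895 -0.002] y [-0.     0.002 -1.   ] z [ 0.895 -0.446 -0.001] zyaw -26.46 q [-0.5    0.39   1.742  0.002  1.011 -0.039] F [-2.31  1.13  4.28] w 0.255
```

View pics/w12.png

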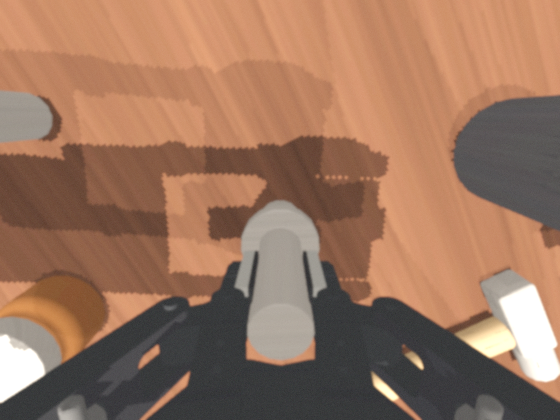

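View pics/s12.png

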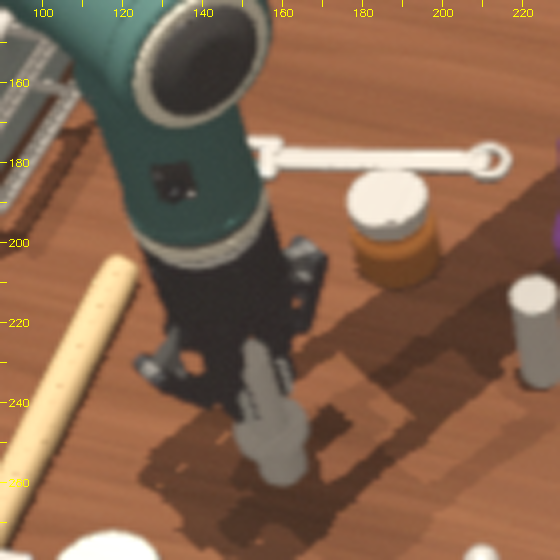

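>>> {"fn": "play_rows", "kwargs": {
  "series": "0 -0.2 0 0 0 0 1; 0 -0.7 0 0 0 0 1; 0 -1.7 0 0 0 0 1; 0 -3.4 0 0 0 0 1; 0 -5.6 0 0 0 0 1; 0 -8 0 0 0 0 1; 0 -10.5 0 0 0 0 1; 0 -13 0 0 0 0 1; 0 -15.5 0 0 0 0 1; 0 -17.3 0 0 0 0 1; 0 -18.2 0 0 0 0 1; 0 -18.5 0 0 0 0 1"
}}

```text
time: 15.13
tool_pos: [0.6037, -0.3009, 0.2628]
tcp_rot: [-0.951, 1.539, -1.541]
wrist_force: [0.5, -1.0, -5.5]
width: 0.255
```

```bash
python3 - <<'E'
from h import *
show()
w=cam("wrist")
im=bot.read_camera("wrist"); cv2.imwrite("pics/w13.png",im)
s=bot.read_camera("scene"); crop(s,60,80,260,280,4,"pics/s13.png")
E
```

```text
t 15.13 tcp [ 0.6037 -0.3009  0.2628] x [-0.446 -0.895 -0.002] y [ 0.003  0.    -1.   ] z [ 0.895 -0.446  0.003] zyaw -26.46 q [-0.5    0.245  1.57   0.002  1.324 -0.039] F [ 0.54 -0.97 -5.54] w 0.255
```

View pics/w13.png

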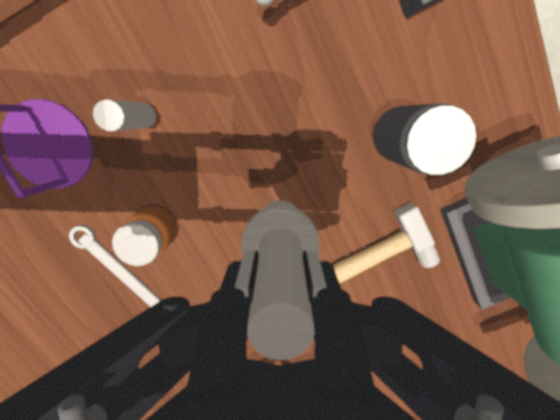

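View pics/s13.png

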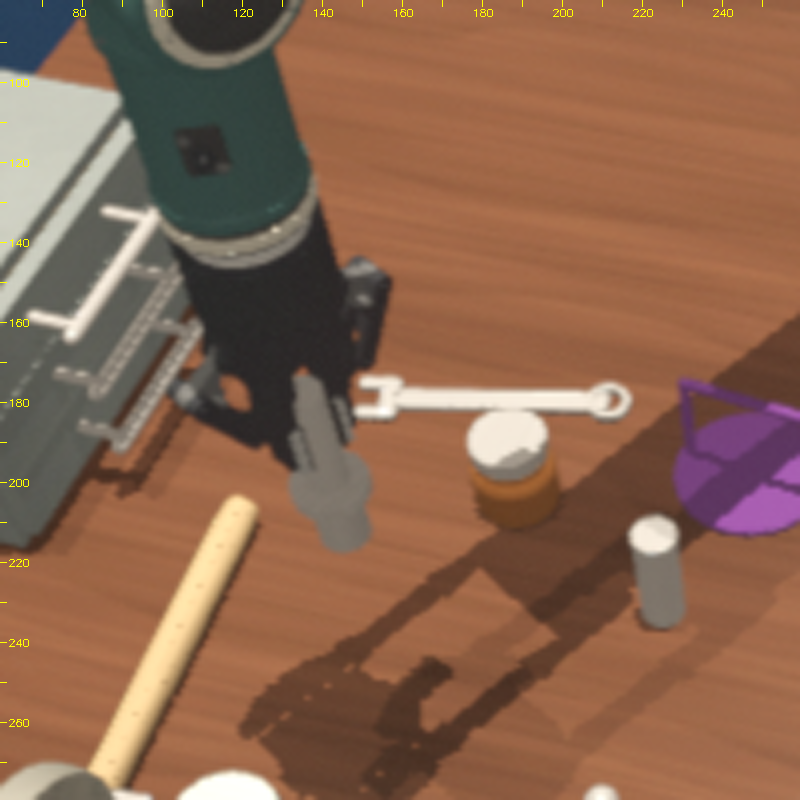

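The spindle is held upright, foot at about 0.188 m, and the wrist force of −5.5 N matches its weight. I'll carry it over the bar at that height.

```bash
python3 - <<'E'
from h import *
rel([.450,.163,.258],20)
E
```

```text
shift cm [-34.67   0.3  -34.31] turn deg [ 3.000e-02 -4.647e+01 -1.400e-01]
```

>>> {"fn": "play_rows", "kwargs": {
  "series": "-0.3 0 -0.3 0 -0.4 0 1; -0.9 0 -0.9 0 -1.2 0 1; -1.9 0 -1.9 0 -2.5 0 1; -3.3 0 -3.3 0 -4.4 0 1; -4.9 0 -4.8 0 -6.6 0 1; -6.6 0 -6.5 0 -8.8 0 1; -8.4 0 -8.3 0 -11.3 0 1; -10.2 0 -10.1 0 -13.7 0 1; -12 0 -11.9 0 -16.1 -0.1 1; -13.8 0 -13.7 0 -18.5 -0.1 1; -15.6 0 -15.4 0 -20.9 -0.1 1; -17.4 0 -17.2 0 -23.3 -0.1 1"
}}

```text
time: 16.23
tool_pos: [0.5243, -0.0656, 0.2596]
tcp_rot: [-1.185, 1.249, -1.245]
wrist_force: [0.9, 0.3, -5.9]
width: 0.257
```

```bash
python3 - <<'E'
from h import *
show(); rel([.450,.163,.258],20)
E
```

```text
t 16.23 tcp [ 0.5243 -0.0656  0.2596] x [-0.051 -0.999 -0.001] y [-0.002  0.001 -1.   ] z [ 0.999 -0.051 -0.002] zyaw -2.95 q [-1.720e-01 -3.000e-02  1.878e+00  1.000e-03  1.296e+00 -1.210e-01] F [ 0.86  0.29 -5.9 ] w 0.257
shift cm [-22.45   0.21  -8.6 ] turn deg [  0.12 -22.95  -0.1 ]
```

>>> {"fn": "play_rows", "kwargs": {
  "series": "-2.2 0 -0.8 0 -2.2 0 1; -4.6 0 -1.8 0 -4.7 0 1; -7 0 -2.7 0 -7.2 0 1; -9.4 0 -3.6 0 -9.6 0 1; -11.8 0 -4.5 0 -12 0 1; -14.2 0 -5.4 0 -14.5 0 1; -16.5 0 -6.3 0 -16.8 0 1; -18.5 0.1 -7.1 0 -18.9 0 1; -20.2 0.1 -7.7 0 -20.6 0 1; -21.5 0.2 -8.2 0.1 -22 -0.1 1; -22.2 0.2 -8.5 0.1 -22.7 -0.1 1; -22.4 0.2 -8.6 0.1 -22.9 -0.1 1"
}}

```text
time: 17.23
tool_pos: [0.4482, 0.1639, 0.2574]
tcp_rot: [-1.356, 0.948, -0.945]
wrist_force: [0.3, 0.0, -6.7]
width: 0.246
```

```bash
python3 - <<'E'
from h import *
show(); rel([.450,.163,.258],20)
w=cam("wrist")
im=bot.read_camera("wrist"); cv2.imwrite("pics/w14.png",im)
s=bot.read_camera("scene"); crop(s,280,120,420,270,5,"pics/s14.png")
t=bot.read_camera("top"); crop(t,170,170,290,270,6,"pics/t14.png")
E
```

```text
t 17.23 tcp [0.4482 0.1639 0.2574] x [ 0.344 -0.939 -0.001] y [-0.002  0.    -1.   ] z [ 0.939  0.344 -0.002] zyaw 20.13 q [ 2.980e-01 -1.330e-01  1.977e+00  1.000e-03  1.299e+00 -5.400e-02] F [ 0.33  0.02 -6.66] w 0.246
shift cm [ 0.15 -0.06  0.14] turn deg [ 0.09  0.13 -0.05]
```

View pics/w14.png

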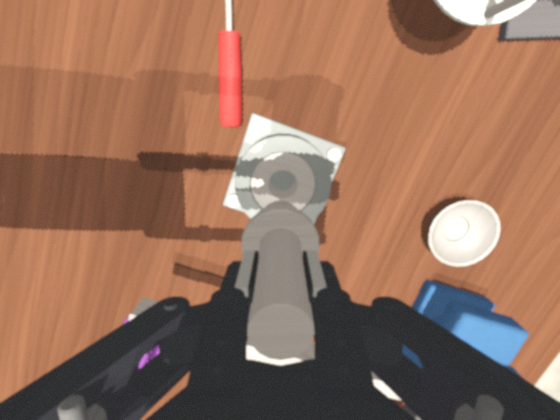

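View pics/s14.png

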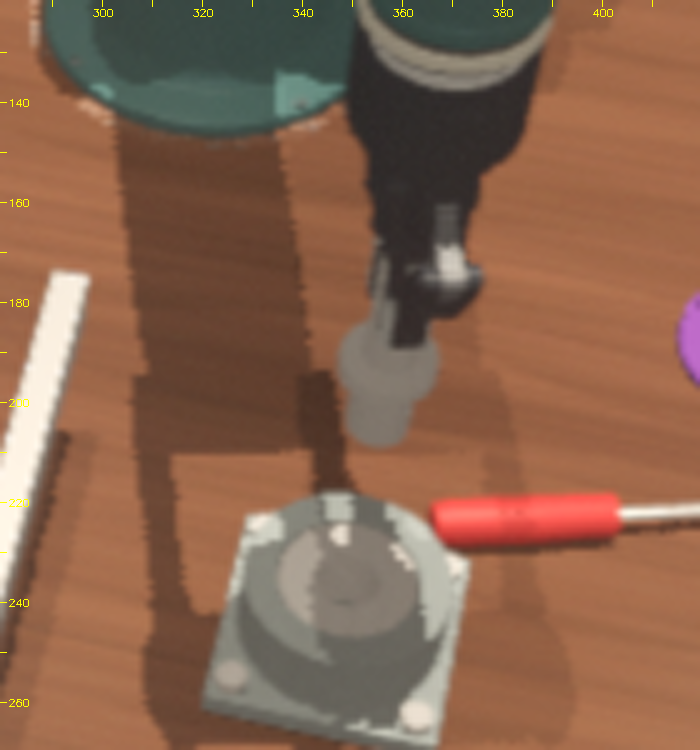

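View pics/t14.png

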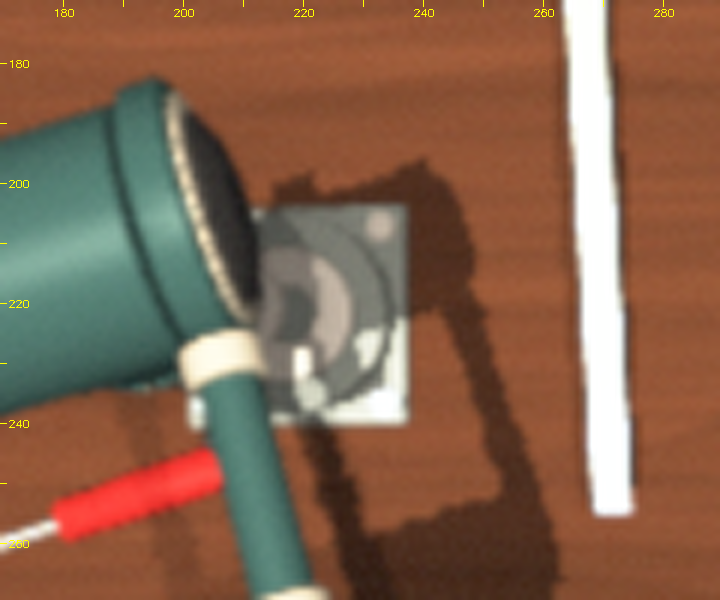

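```bash
cat >> h.py <<'E'
def circ(c,r,n=72):
    a=np.linspace(0,2*np.pi,n); return np.c_[c[0]+r*np.cos(a),c[1]+r*np.sin(a),np.full(n,c[2])]
def spin(im,c,foot,col=(0,255,0),sc=1,x0=0,y0=0):
    for z,r in ((0,.015),(.04,.015),(.04,.023),(.05,.023),(.05,.012),(.125,.012)):
        u=proj(c,circ([foot[0],foot[1],foot[2]+z],r)); u=((u-[x0,y0]+.5)*sc).round().astype(int)
        cv2.polylines(im,[u.reshape(-1,1,2)],False,col,1)
E
python3 - <<'E'
from h import *
show()
w=cam("wrist"); S=cam("scene"); p,r,s=tool()
im=cv2.imread("pics/w14.png")
foot=p-[0,0,.0752]
k=cv2.resize(im[180:380,200:360],None,fx=3.5,fy=3.5,interpolation=cv2.INTER_CUBIC); spin(k,w,foot,sc=3.5,x0=200,y0=180)
sim=cv2.imread("pics/s14.png"); spin(sim,S,foot,sc=5,x0=280,y0=120)
for z,rr in ((.058,.016),(.058,.036)):
    for img,c,sc,x0,y0 in ((sim,S,5,280,120),(k,w,3.5,200,180)):
        u=((proj(c,circ([.4501,.1630,z],rr))-[x0,y0]+.5)*sc).round().astype(int); cv2.polylines(img,[u.reshape(-1,1,2)],False,(0,0,255),1)
h=np.zeros((750,700+560,3),np.uint8); h[:,:700]=sim[:750,:700]; h[:700,700:]=k[:700,:560]
cv2.imwrite("pics/ov14.png",cv2.resize(h,(800,476)) ); cv2.imwrite("pics/ov14s.png",sim[200:700,150:650]); cv2.imwrite("pics/ov14w.png",k)
E
```

```text
t 17.38 tcp [0.4497 0.1623 0.2579] x [ 0.342 -0.94   0.   ] y [-0.    -0.001 -1.   ] z [ 0.94   0.342 -0.001] zyaw 19.97 q [ 0.295 -0.132  1.975 -0.     1.299 -0.054] F [ 0.99  0.04 -7.82] w 0.256
```

View pics/ov14s.png

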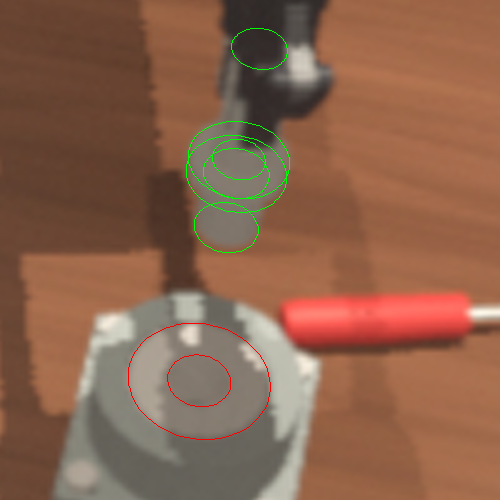

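View pics/ov14w.png

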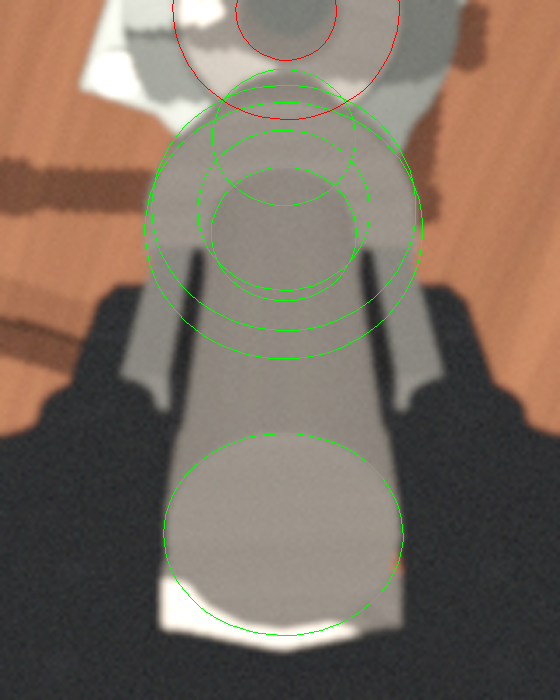

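The model overlay (green) sits on the held spindle in both views within about 1 mm and shows it upright. I'll come down to a safe height, with the foot about 27 mm above the bearing, let it settle, and compare spindle and bore in the same scene picture.

>>> {"fn": "play_rows", "kwargs": {
  "series": "0 0.4 0 0 0 0 1; 0 1.3 0 0 0 0 1; 0 2.7 0 0 0 0 1; 0 4.3 0 0 0 0 1; -0.1 5.9 0.1 0 0 0 1; -0.1 7.4 0.1 0 0 0 1; -0.1 8.6 0.1 0 0 0 1; -0.1 9.4 0.1 0 0 0 1; -0.1 9.8 0.1 0 0 0 1; -0.1 9.8 0.1 0 0 0 1; -0.1 9.8 0.1 0 0 0 1; -0.1 9.8 0.1 0 0 0 1"
}}

```text
time: 18.38
tool_pos: [0.4511, 0.1637, 0.1609]
tcp_rot: [-1.353, 0.948, -0.95]
wrist_force: [0.7, -0.3, -7.7]
width: 0.253
```

```bash
python3 - <<'E'
from h import *
show(); p,r,s=tool(); S=cam("scene"); w=cam("wrist")
im=bot.read_camera("wrist"); cv2.imwrite("pics/w15.png",im)
s=bot.read_camera("scene"); cv2.imwrite("pics/s15.png",s); crop(s,305,165,405,255,7,"pics/s15c.png")
show()
sim=cv2.imread("pics/s15c.png"); foot=p-[0,0,.0752]
spin(sim,S,foot,sc=7,x0=305,y0=165)
for rr in (.016,.036):
    u=((proj(S,circ([.4501,.1630,.058],rr))-[305,165]+.5)*7).round().astype(int); cv2.polylines(sim,[u.reshape(-1,1,2)],False,(0,0,255),1)
cv2.imwrite("pics/ov15.png",sim)
E
```

```text
t 18.38 tcp [0.4511 0.1637 0.1609] x [ 0.341 -0.94   0.001] y [ 0.001 -0.    -1.   ] z [0.94  0.341 0.001] zyaw 19.96 q [ 2.960e-01 -5.300e-02  2.087e+00 -1.000e-03  1.106e+00 -5.200e-02] F [ 0.66 -0.31 -7.73] w 0.253
t 18.48 tcp [0.4511 0.1637 0.161 ] x [ 0.342 -0.94   0.001] y [ 0.002 -0.    -1.   ] z [0.94  0.342 0.001] zyaw 19.97 q [ 2.970e-01 -5.300e-02  2.087e+00 -1.000e-03  1.106e+00 -5.200e-02] F [ 0.17  0.71 -7.02] w 0.257
```

View pics/s15c.png

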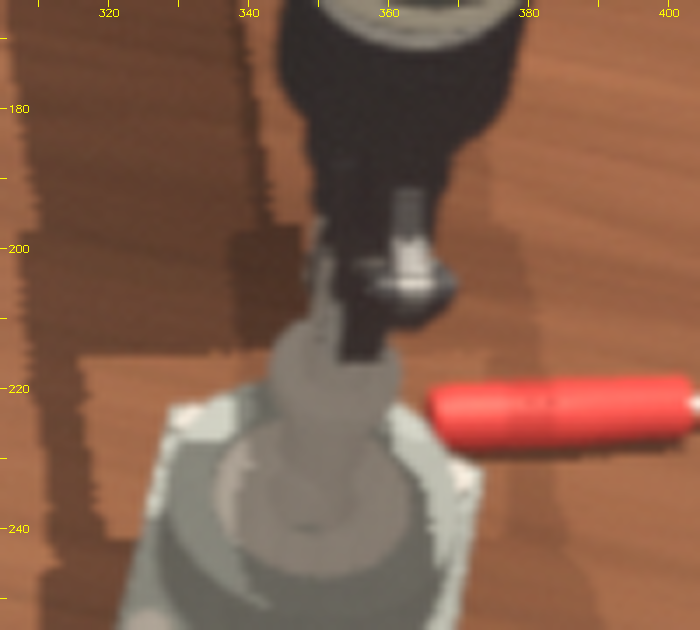

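View pics/ov15.png

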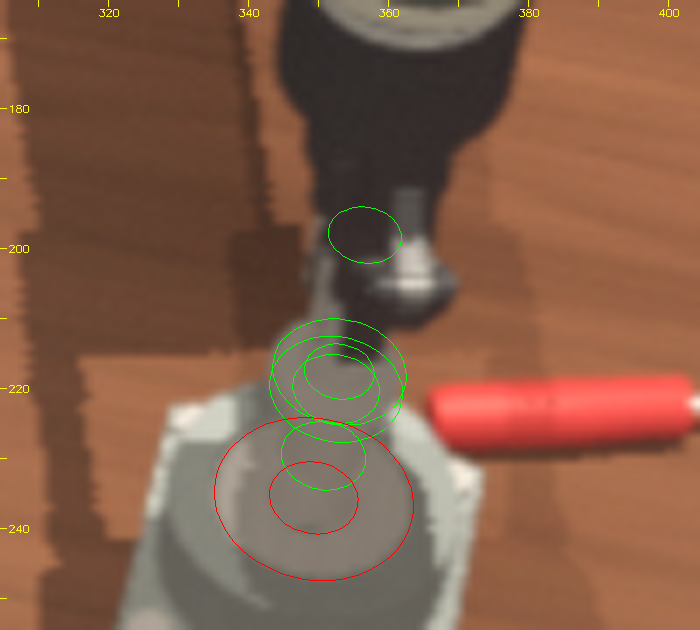

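The scene picture shows the foot at about (351,231), just above the bearing ring centred near (350,236). The picture limit is reached, so I'll check the alignment numerically by fitting model silhouettes to image gradients.

```bash
cat > fit.py <<'E'
from h import *
from scipy.ndimage import map_coordinates
def hull(c,pts):
    u=cv2.convexHull(proj(c,pts).astype(np.float32)).reshape(-1,2); u=np.r_[u,u[:1]]
    d=np.r_[0,np.cumsum(np.linalg.norm(np.diff(u,axis=0),axis=1))]; t=np.arange(0,d[-1],.5)
    q=np.c_[np.interp(t,d,u[:,0]),np.interp(t,d,u[:,1])]; n=np.gradient(q,axis=0); n=np.c_[n[:,1],-n[:,0]]/np.linalg.norm(n,axis=1,keepdims=True)
    return q,n
def score(G,q,n,mask=None):
    s=abs(map_coordinates(G[0],[q[:,1],q[:,0]],order=1)*n[:,0]+map_coordinates(G[1],[q[:,1],q[:,0]],order=1)*n[:,1])
    if mask is not None: s=s[mask(q)]
    return s.mean() if len(s) else 0
def grads(im,sig=.8):
    g=cv2.GaussianBlur(im.astype(np.float32),(0,0),sig)
    gx=[cv2.Sobel(g[...,k],cv2.CV_32F,1,0)/8 for k in range(3)]; gy=[cv2.Sobel(g[...,k],cv2.CV_32F,0,1)/8 for k in range(3)]
    return sum(gx)/3,sum(gy)/3
def grid(f,c0,rng=.006,st=.0005):
    a=np.arange(-rng,rng+1e-9,st); S=np.array([[f(c0[0]+i,c0[1]+j) for j in a] for i in a]); k=np.unravel_index(S.argmax(),S.shape)
    return c0[0]+a[k[0]],c0[1]+a[k[1]],S.max().round(2),np.median(S).round(2)
E
python3 - <<'E'
from fit import *
S=cam("scene"); w9={k:v for k,v in np.load("wc9.npz").items()}
G9=grads(cv2.imread("pics/s9.png")); Gw9=grads(cv2.imread("pics/w9.png"))
Gt=grads(cv2.imread("pics/t9.png")); T=cam("top")
for nm,G,c in (("scene",G9,S),("wrist",Gw9,w9),("top",Gt,T)):
    for rr in (.036,.016):
        f=lambda x,y:score(G,*hull(c,circ([x,y,.058],rr)))
        print(nm,rr,grid(f,(.450,.163)))
G=grads(cv2.imread("pics/s15.png")); p,r,s=tool(); print("tcp",p)
fz=p[2]-.0752
def coll(x,y):
    q,n=hull(S,np.r_[circ([x,y,fz+.04],.023),circ([x,y,fz+.05],.023)])
    uc=proj(S,[[x,y,fz+.05]])[0]
    return score(G,q,n,lambda q:(q[:,1]>uc[1]-3)&((abs(q[:,0]-uc[0])>6)))
def jour(x,y):
    q,n=hull(S,np.r_[circ([x,y,fz],.015),circ([x,y,fz+.03],.015)])
    uc=proj(S,[[x,y,fz+.02]])[0]
    return score(G,q,n,lambda q:(q[:,1]>uc[1]))
print("collar",grid(coll,p[:2])); print("journal",grid(jour,p[:2])); print("both",grid(lambda x,y:coll(x,y)+jour(x,y),p[:2]))
E
```

```text
scene 0.036 (np.float64(0.451), np.float64(0.1625), np.float64(9.24), np.float64(6.31))
scene 0.016 (np.float64(0.4495), np.float64(0.162), np.float64(13.67), np.float64(9.56))
wrist 0.036 (np.float64(0.45), np.float64(0.1645), np.float64(9.37), np.float64(4.45))
wrist 0.016 (np.float64(0.45), np.float64(0.164), np.float64(15.1), np.float64(6.05))
top 0.036 (np.float64(0.449), np.float64(0.1605), np.float64(13.15), np.float64(10.06))
top 0.016 (np.float64(0.4495), np.float64(0.162), np.float64(21.17), np.float64(14.37))
tcp [0.45105329 0.16371747 0.16098952]
collar (np.float64(0.44505329184921016), np.float64(0.16321747193901812), np.float64(6.99), np.float64(4.54))
journal (np.float64(0.44505329184921016), np.float64(0.16971747193901812), np.float64(4.84), np.float64(1.24))
both (np.float64(0.44505329184921016), np.float64(0.16371747193901812), np.float64(8.46), np.float64(5.82))
```

```bash
python3 - <<'E'
from fit import *
w=cam("wrist"); p,r,s=tool(); show()
for fn in ("w15","w13","w12"):
    im=cv2.imread(f"pics/{fn}.png"); G=grads(im)
    # fit in tool frame: offset dx (tool x), dz (tool z) using current tool/camera (rigid)
    def f(a,b,part):
        o=p+r.apply([a,0,b]); fz=p[2]-.0752
        if part=="c":
            q,n=hull(w,np.r_[circ([o[0],o[1],fz+.04],.023),circ([o[0],o[1],fz+.05],.023)]); m=lambda q:q[:,1]<245
        elif part=="f":
            q,n=hull(w,np.r_[circ([o[0],o[1],fz],.015),circ([o[0],o[1],fz+.04],.015)]); m=lambda q:q[:,1]<proj(w,[[*o[:2],fz]])[0,1]-12
        else:
            q,n=hull(w,np.r_[circ([o[0],o[1],fz+.05],.012),circ([o[0],o[1],fz+.125],.012)]); m=lambda q:(q[:,1]>300)
        return score(G,q,n,m)
    for part in "cs": print(fn,part,grid(lambda a,b:f(a,b,part),(0.,0.)))
s0=cv2.imread("pics/s15.png"); S=cam("scene")
# intensity rows on the journal
fz=p[2]-.0752
for z in (.005,.015,.025,.045):
    a=proj(S,[[p[0],p[1],fz+z]])[0]; v=int(round(a[1])); print("z",z,"axis px",a.round(1),"row",v,"cols 335..366:",s0[v,335:367].mean(1).astype(int).tolist())
E
```

```text
t 18.48 tcp [0.4511 0.1637 0.161 ] x [ 0.342 -0.94   0.001] y [ 0.002 -0.    -1.   ] z [0.94  0.342 0.001] zyaw 19.97 q [ 2.970e-01 -5.300e-02  2.087e+00 -1.000e-03  1.106e+00 -5.200e-02] F [ 0.17  0.71 -7.02] w 0.257
w15 c (np.float64(0.003000000000000008), np.float64(-0.0004999999999999952), np.float64(5.21), np.float64(1.58))
w15 s (np.float64(0.0015000000000000065), np.float64(5.204170427930421e-18), np.float64(15.98), np.float64(1.91))
w13 c (np.float64(0.001000000000000006), np.float64(5.204170427930421e-18), np.float64(4.85), np.float64(1.99))
w13 s (np.float64(-0.0004999999999999952), np.float64(5.204170427930421e-18), np.float64(13.26), np.float64(1.92))
w12 c (np.float64(5.204170427930421e-18), np.float64(-0.0004999999999999952), np.float64(15.79), np.float64(4.15))
w12 s (np.float64(0.0015000000000000065), np.float64(5.204170427930421e-18), np.float64(18.43), np.float64(2.11))
z 0.005 axis px [350.9 228.3] row 228 cols 335..366: [143, 139, 130, 137, 149, 138, 124, 122, 122, 118, 114, 113, 114, 116, 117, 117, 118, 118, 117, 116, 115, 115, 117, 117, 108, 112, 161, 183, 187, 188, 188, 184]
z 0.015 axis px [351.3 226. ] row 226 cols 335..366: [203, 203, 196, 166, 129, 116, 116, 120, 121, 120, 115, 113, 115, 116, 118, 118, 119, 119, 119, 118, 117, 117, 113, 107, 119, 136, 182, 202, 206, 206, 192, 152]
z 0.025 axis px [351.8 223.6] row 224 cols 335..366: [204, 204, 201, 172, 135, 126, 112, 103, 103, 105, 110, 113, 118, 119, 120, 121, 123, 122, 121, 122, 121, 122, 121, 119, 124, 162, 195, 203, 194, 169, 126, 95]
z 0.045 axis px [352.7 218.7] row 219 cols 335..366: [115, 116, 116, 112, 110, 109, 104, 102, 107, 117, 121, 124, 122, 121, 119, 119, 119, 118, 119, 119, 118, 117, 117, 120, 119, 119, 120, 119, 116, 114, 115, 115]
```

>>> {"fn": "play_rows", "kwargs": {
  "series": "0 0.2 0 0 0 0 1; 0 0.5 -0.1 0 0 0 1; -0.1 0.9 -0.1 0 0 0 1; -0.1 1.3 -0.1 0 0 0 1; -0.1 1.6 -0.1 0 0 0 1; -0.1 1.7 -0.1 0 0 0 1; -0.1 1.7 -0.1 0 0 0 1; -0.1 1.7 -0.1 0 0 0 1; -0.1 1.7 -0.1 0 0 0 1; -0.1 1.7 -0.1 0 0 0 1"
}}

```text
time: 19.32
tool_pos: [0.4501, 0.1644, 0.1443]
tcp_rot: [-1.353, 0.947, -0.95]
wrist_force: [-0.8, -0.4, -6.8]
width: 0.253
```

```bash
python3 - <<'E'
from fit import *
show(); p,r,st=tool(); S=cam("scene"); T=cam("top"); w=cam("wrist")
print("foot z est",p[2]-.0752, "vel",np.abs(st["joint_vel"]).max())
s=bot.read_camera("scene"); cv2.imwrite("pics/s16.png",s); im=bot.read_camera("wrist"); cv2.imwrite("pics/w16.png",im); t=bot.read_camera("top"); cv2.imwrite("pics/t16.png",t)
show()
# cover hang check: template change between post-release picture region (s9 full) and now
s9=cv2.imread("pics/s9.png"); a=s9[225:310,420:500].astype(int); b=s[225:310,420:500].astype(int); print("hook region diff scene",np.abs(a-b).mean())
# bystanders: difference of first and present frames at their places
s0=cv2.imread("pics/scene0.png"); t0=cv2.imread("pics/top0.png")
for n,P in dict(pin=[.485,-.162,.085],hammer=None,jar=None).items():
    if P is None: continue
    u=proj(S,[P])[0].astype(int); print(n,np.abs(s0[u[1]-6:u[1]+25,u[0]-8:u[0]+12].astype(int)-s[u[1]-6:u[1]+25,u[0]-8:u[0]+12]).mean())
G=grads(s)
# ring of the bearing, lower visible part, and boss rim
fb=lambda x,y:score(G,*hull(S,circ([x,y,.058],.036)),lambda q:q[:,1]>238)
print("bearing ring now",grid(fb,(.450,.163)))
for fz in (p[2]-.0752,):
    def col(x,y):
        q,n=hull(S,np.r_[circ([x,y,fz+.04],.023),circ([x,y,fz+.05],.023)]); uc=proj(S,[[x,y,fz+.045]])[0]
        return score(G,q,n,lambda q:(abs(q[:,0]-uc[0])>6.5))
    a=np.arange(-.005,.0051,.0005); sc=[col(p[0],p[1]+j) for j in a]; print("collar y at tcp x:",p[1]+a[int(np.argmax(sc))])
E
```

```text
t 19.32 tcp [0.4501 0.1644 0.1443] x [ 0.341 -0.94   0.001] y [ 0.002  0.    -1.   ] z [0.94  0.341 0.002] zyaw 19.97 q [ 2.990e-01 -3.700e-02  2.106e+00 -1.000e-03  1.071e+00 -5.000e-02] F [-0.77 -0.36 -6.83] w 0.253
foot z est 0.06906448221779278 vel 0.0014718661349308773
t 19.47 tcp [0.4499 0.1644 0.1442] x [ 0.342 -0.94   0.001] y [ 0.002  0.    -1.   ] z [0.94  0.342 0.002] zyaw 19.97 q [ 2.990e-01 -3.700e-02  2.106e+00 -1.000e-03  1.071e+00 -5.000e-02] F [ 0.35  0.21 -6.4 ] w 0.254
hook region diff scene 0.7844117647058824
pin 3.0688172043010753
bearing ring now (np.float64(0.449), np.float64(0.1625), np.float64(6.51), np.float64(4.68))
collar y at tcp x: 0.16589689286298429
```

```bash
python3 - <<'E'
from fit import *
a=cv2.imread("pics/w12.png",0).astype(np.float32); b=cv2.imread("pics/w16.png",0).astype(np.float32)
for (x0,y0,x1,y1) in ((240,255,322,345),(236,250,326,300)):
    print("spindle-in-gripper shift px",cv2.phaseCorrelate(a[y0:y1,x0:x1].copy(),b[y0:y1,x0:x1].copy(),cv2.createHanningWindow((x1-x0,y1-y0),cv2.CV_32F)))
s0=cv2.imread("pics/scene0.png",0).astype(np.float32); s=cv2.imread("pics/s16.png",0).astype(np.float32)
t0=cv2.imread("pics/top0.png",0).astype(np.float32); t=cv2.imread("pics/t16.png",0).astype(np.float32)
def pc(A,B,u,v,h=14):
    A=A[v-h:v+h,u-h:u+h].copy();B=B[v-h:v+h,u-h:u+h].copy(); return np.round(cv2.phaseCorrelate(A,B,cv2.createHanningWindow((2*h,2*h),cv2.CV_32F))[0],2)
for n,su,tu in (("pin",(224,222),(319,209)),("jar",(187,195),(360,230)),("oil",(120,295),(369,120)),("wrench",(160,180),(390,248)),("hammer",(115,215),(404,140)),("dish",(335,329),(214,150)),("screwdriver",(385,223),(200,252))):
    print(n,"scene",pc(s0,s,*su),"top",pc(t0,t,*tu))
s9=cv2.imread("pics/s9.png",0).astype(np.float32); print("cover vs just after hanging",pc(s9,s,450,268,24))
# subpixel collar edges in scene
S=cam("scene"); p,r,st=tool(); g=cv2.imread("pics/s16.png").astype(int)
for z in (.04,.045,.05):
    u=proj(S,[[p[0],p[1],p[2]-.0752+z]])[0]; v=int(round(u[1])); print(u.round(1),v,g[v,338:368].mean(1).astype(int).tolist())
E
```

```text
spindle-in-gripper shift px ((-0.11847627365460056, 0.03685492692617487), 1.078760402349778)
spindle-in-gripper shift px ((-0.11515953472949292, 0.09736242242614424), 0.9621362285614014)
pin scene [ 0.08 -0.08] top [0.   0.01]
jar scene [-0.   -0.05] top [-0.02 -0.03]
oil scene [0.   0.06] top [0.01 0.09]
wrench scene [-0.03  0.08] top [-0.05 -0.08]
hammer scene [-0.04 -0.02] top [-0.02  0.02]
dish scene [-0.06  0.  ] top [-0.02 -0.12]
screwdriver scene [-0.04 -0.24] top [0.08 0.26]
cover vs just after hanging [-0.    0.01]
[352.  223.7] 224 [198, 167, 121, 102, 102, 109, 117, 121, 122, 123, 123, 122, 121, 119, 119, 119, 118, 117, 119, 120, 120, 118, 125, 164, 193, 193, 168, 127, 94, 123]
[352.3 222.5] 223 [178, 144, 124, 109, 103, 112, 119, 122, 122, 122, 121, 119, 119, 118, 118, 119, 119, 118, 118, 121, 120, 120, 126, 163, 174, 156, 129, 104, 94, 137]
[352.5 221.3] 221 [167, 134, 115, 102, 102, 112, 120, 122, 123, 119, 117, 117, 117, 117, 111, 111, 114, 114, 113, 114, 116, 118, 119, 119, 115, 112, 112, 109, 116, 138]
```

```bash
python3 - <<'E'
from fit import *
S=cam("scene"); p,r,st=tool(); fz=p[2]-.0752
q,n=hull(S,np.r_[circ([p[0],p[1],fz+.04],.023),circ([p[0],p[1],fz+.05],.023)])
for row in (223,224):
    k=q[abs(q[:,1]-row)<.4]; print(row,"pred L/R",k[:,0].min().round(2),k[:,0].max().round(2))
print("px per mm y",np.linalg.norm(proj(S,[[p[0],p[1]+.01,fz+.045]])-proj(S,[[p[0],p[1],fz+.045]]))/10)
print("px shift per mm x",(proj(S,[[p[0]+.01,p[1],fz+.045]])-proj(S,[[p[0],p[1],fz+.045]]))/10)
E
```

```text
223 pred L/R 342.68 361.89
224 pred L/R 342.74 361.71
px per mm y 0.4122503901906935
px shift per mm x [[-0.07098164  0.31790293]]
```

The checks agree:
- The estimates put the foot about 1 mm from the bore axis and about 11 mm above the mouth.
- There is no slip in the grip.
- The cover and all bystanders are unchanged.

I'll hand in the job.

```bash
python3 - <<'E'
from h import *
show()
print(bot.finish_job())
E
```

```text
t 19.47 tcp [0.4499 0.1644 0.1442] x [ 0.342 -0.94   0.001] y [ 0.002  0.    -1.   ] z [0.94  0.342 0.002] zyaw 19.97 q [ 2.990e-01 -3.700e-02  2.106e+00 -1.000e-03  1.071e+00 -5.000e-02] F [ 0.35  0.21 -6.4 ] w 0.254
the job is handed in; nothing more can be done
None
```

I handed the job in at 19.5 s. The cover is hung on the hook and the collared spindle is held upright over the bearing bore. No verdict was reported, so what follows rests on my own checks.

**What I did**
- **Cover:** I lifted it by its bail, pinched about 24 mm beside the middle. I passed it over the hook tip, lowered it until the force showed it resting on the seat, and let go.
- **Spindle:** I picked it up by the upper shank with 80 N grip and carried it with its foot at about 0.185 m, some 57 mm above the vice bar. I stopped over the bearing.

**Last checks**
- **Hover height:** the foot is at about 0.069 m, 11 mm above the bearing's mouth. This comes from the tool height and the grip height.
- **Upright and still:** the tool axis is within 0.2° of vertical. The spindle shows no slip in the gripper (under 0.12 px), and the wrist carries only its weight.
- **Cover:** the scene image has not shifted since just after it was hung (0.01 px).
- **Bystanders:** the pin, jar, oil can, wrench, hammer and dish show image shifts of 0.12 px or less. The screwdriver shows about 0.25 px, which is below 1 mm.

**Where checks disagreed**
- **Bore position:** the cameras differed by about 2–4 mm in y, at 0.1605–0.162 (top), about 0.1625 (scene) and 0.164 (wrist). I left the spindle between them: the scene view puts the foot about 1 mm to one side of the axis and the wrist view about 1 mm to the other, against the 6 mm limit.
- **Spindle silhouette fit:** the first automatic fit in the scene view ran to the edge of its search range, and a later collar fit scattered by 2–3 mm. I discarded both and used the collar's edge positions instead.
- **Picture limit:** I reached 40 viewed pictures before the final pose, so the last checks were numerical only.

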